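# Fetch the lower mould insert from under its sticks and restack

## Robot

A 7-joint arm with a two-finger parallel gripper is mounted at the origin on a cart in front of the work surface, level with it; the furniture and walls round the work are solid. World frame = base frame: x ahead of the robot, y to its left, z up, the work surface at z = 0. Lengths are in m, angles in rad, forces in N, time in s.
With the tool pointing down it reaches from about 0.375 to 0.925 m from the base axis. Payload 3.1 kg.
Tool frame: the origin (TCP) lies at the very end of the fingers, on their centre line; the grasp point (between the pads) lies ctrl.grasp_offset behind it (ctrl.grasp_offset is the distance from the TCP to the grasp point, in m); z points along the fingers, y is the line along which they close (so a half turn about z gives the same grasp; the last joint's range is limited). The gripper opens to 85 mm and grips with 20 to 120 N. Pads are 22 mm wide; open, the fingers measure 114 mm over their backs; the gripper's body (76 mm by 85 mm) begins 54 mm behind the grasp point. The pads swing forward as they close: fully open they stand 13 mm farther back than shut.
Start: joints at [-1.359, 0.383, 0.044, 1.598, -0.018, 1.161, -0.05], TCP at [0.198, 0.619, 0.204] pointing down, gripper open.
Joint ranges: [-2.61, 2.61], [-0.41, 2.15], [-1.48, 1.57], [0, 2.5], [-1.57, 4.71], [0.05, 1.97], [-2.85, 2.85]. Speed limits (rad/s): [2.79, 2.79, 3.14, 3.14, 3.14, 3.14, 3.14].

## Interface

Orientations are given as a unit quaternion [x, y, z, w].
In Python, from cell import readout, imaging, ctrl gives the robot as it stands. The module is installed in compiled form; this text tells all that it offers.
- The arm moves only by the tool apply_moves, never from a script. Its argument "targets" is text: rows parted by semicolons, each of 7 numbers parted by spaces: the finger opening in m, from 0 to 0.0854, then the shift along the tool's x, y, z in m, then the turn, a rotation vector about the tool's x, y, z in rad. In form: gripper x y z rx ry rz; .... A call has 1 to 5 rows; each row shifts and turns the commanded pose from where the row before left it, along the tool's axes as they then stand; what a row does not reach is not made up. A row lasts 1/12 s, in which the tool goes at most 41.7 mm and 7.16 degrees, less where a joint would pass 70% of its speed; a pose out of reach is approached as far as the arm can. A call with a gripper value outside its range is refused whole. The fingers move at their own pace and stop on an object; the grip force is fixed at half the most. Time passes only in rows, so rows that do not move let the fingers close. It gives the time, the measured TCP pose, the force, the opening and the grip force at its end, in the units of the state.
- readout.sense(): the state, without advancing time (a new reading comes with each control period).
- imaging.get_image(name): name is "scene" or "side" or "wrist"; returns a dict with "frame" (480x640x3 uint8, red, green, blue), "range_z" (480x640 float32, m along the optical axis (not along the pixel's ray), 0 where there is no reading), "fov_y" (degrees; the focal length in pixels is half the picture's height over the tangent of half this angle, whatever the lens; pixels are square), "cx", "cy" (the principal point, pixels), "R" (3x3) and "t" (3): a world point X has camera coordinates R X + t; the wrist camera has in their place "T_tool_cam" (4x4, takes a point from camera to tool coordinates, whose origin is the TCP and whose axes are the flange's). Camera axes: x right, y down, z forward; pixel columns grow to the right and rows downward; lengths in m; the calibration is good to about 2 mm. A picture is of the moment at which its call begins: read the wrist's pose just before it.
- ctrl.close_job(): hands the job in; it is judged then, once.
The state is a dict: "time": time; "joints": joint angles; "qvel": joint speeds; "joint_torque": joint torques, N m; "tool_pos": TCP position; "ee_rot": TCP orientation; "ft_force": force on the tool from outside, world axes, zero at the start; "torque": the same for the moment, N m; "width": finger opening in m; "grip_force": force on a finger pad.
Only numpy, scipy, OpenCV 4.12 (cv2) and the standard library are available. Lean on these libraries where they do the work, as an engineer would, in place of code of your own. Each camera call takes 0.05 s, during which the arm holds its last target. There are 200 camera calls.

## Task

The bronze mould insert at the bottom of the stack on the plywood board is next for polishing. Lay the steel insert that lies above it flat on the blue felt mat, then the two plastic spacer sticks on the mat as well, and seat the bronze insert fully down between the pins of the grey polishing fixture; then put the two sticks back across the board, and the steel insert centred and lengthwise on top of them, one stick under each half, so that it rests level and clear of the board. The two inserts must never touch each other, and leave the white tin, the black cup and the roll of tape where they are.

Things in the scene. Friction and masses are not known exactly. Their poses are not given: they have to be found in the camera images.
- upper_insert: steel mould insert: silvery block, 90 (x, long) x 50 (y) x 22 (z) mm, four small holes at its corners and two in the middle; 0.4 kg; same after a half turn. Origin: centre of its underside. At the start level on the two sticks, lengthwise above the bronze insert, underside 34 mm above the board's top; grip it across its 50 mm width at mid length, between the sticks
- lower_insert: bronze mould insert: gold-coloured block, 136 (x, long) x 50 (y) x 22 (z) mm, a pocket (34 x 26, 12 mm deep) in the middle of its top, four small holes near its ends; 0.55 kg; same after a half turn. Origin: centre of its underside. At the start flat on the board under the sticks; both its ends show beyond the steel insert
- white_stick: white plastic spacer stick, 12 (x) x 80 (y, long) x 12 (z) mm, 20 g. Origin: centre of its underside. At the start it lies across the bronze insert, about 30 mm from the middle, under one half of the steel insert, its ends standing out 15 mm on both sides
- red_stick: red plastic spacer stick, same size, origin and axes as the white one, under the other half of the steel insert; the two sticks may change places
- board: storage board of pale plywood, fixed, 176 (x, long) x 112 (y) mm; a batten 12 mm wide and 10 mm proud along each short end, 152 mm clear between them. Origin: centre of its underside, on the cabinet top; its flat top is 15 mm above the origin
- fixture: polishing fixture, fixed: grey base 180 (x, long) x 100 (y) x 12 mm with two rest strips 3 mm high and six 8 mm pins with tapered tips, 15.5 mm tall: at x = +-48, y = +-31 mm and at x = +-74, y = 0. The bronze insert goes lengthwise along x between them with 2 mm play all round; seated, its underside is 15 mm above the fixture's origin. Origin: centre of the base's underside
- mat: blue felt mat, fixed, 190 (x) x 164 (y) x 3 (z) mm, the side area. Origin: centre of its underside. A white tin stands at its corner towards +x, +y, and a green stone stick (12 x 58 x 10 mm, loose, along the mat's y) lies near its edge, centred at x = -82, y = 45 mm: lay things clear of both
- white_tin: white tin with a dark label, 49 mm across, 20 mm high, loose, standing on a corner of the mat about 68 mm from the mat's centre along the mat's x and 56 mm along y; leave it there. Origin: centre of its underside
- cup: black plastic cup, 47 mm across, 48 mm high, loose, at the back of the cabinet top; leave it there. Origin: centre of its underside
- tape: roll of pale masking tape lying flat, 80 mm across, 19 mm high, loose, at the back; leave it there. Origin: centre of its underside

How it is judged:
By the outcome, as a careful person would: the job done as asked, in the order asked, and still so for the second after the job is handed in, with the robot touching nothing.
It also fails if it takes over 144 s, if anything falls off the work surface, if the arm or the gripper's body presses on something with over 40 N, if the wrist force passes 120 N, or if a joint passes its speed limit or range.

## Working session

There is one attempt and no reset: what is moved stays moved. The work goes in short steps, Python scripts to look and compute and a tool call to move; the robot and the scene stay as the last step left them, time stands still between calls to the robot, and variables do not carry over. Pictures are saved under pics/ and viewed, at most 14 in all, crops included, and the job is handed in when it is done.

Besides the shell and the picture viewer there is one more tool, called by a JSON object that holds its "name" and its "arguments". apply_moves: Moves the arm, as the interface text tells. Its arguments: {"type":"object","properties":{"targets":{"type":"string"}},"required":["targets"]}

```bash
mkdir -p pics; cat > h.py <<'E'
import numpy as np, cv2, json
from scipy.spatial.transform import Rotation as Ro
from cell import readout, imaging, ctrl
def grab(name):
    s=readout.sense(); d=imaging.get_image(name); f=240/np.tan(np.radians(d["fov_y"])/2)
    K=np.array([[f,0,d["cx"]],[0,f,d["cy"]],[0,0,1]])
    if "R" in d: Rwc=np.array(d["R"]).T; o=-Rwc@np.array(d["t"])
    else:
        T=np.array(d["T_tool_cam"]); Rt=Ro.from_quat(s["ee_rot"]).as_matrix()
        Rwc=Rt@T[:3,:3]; o=Rt@T[:3,3]+np.array(s["tool_pos"])
    return dict(im=d["frame"],z=d["range_z"],K=K,R=Rwc,o=o,s=s)
def save(g,n): cv2.imwrite("pics/"+n,cv2.cvtColor(g["im"],cv2.COLOR_RGB2BGR))
def ray(g,uv,h):
    uv=np.atleast_2d(uv).astype(float); r=(g["R"]@np.linalg.inv(g["K"])@np.c_[uv,np.ones(len(uv))].T).T
    return g["o"]+r*((h-g["o"][2])/r[:,2])[:,None]
def cloud(g):
    v,u=np.mgrid[:480,:640]; r=np.stack([(u-g["K"][0,2])/g["K"][0,0],(v-g["K"][1,2])/g["K"][0,0],np.ones_like(u)],-1)*g["z"][...,None]
    return r@g["R"].T+g["o"]
def st():
    s=readout.sense(); R=Ro.from_quat(s["ee_rot"]).as_matrix()
    print("t",s["time"],"p",np.round(s["tool_pos"],4),"x",np.round(R[:,0],3),"y",np.round(R[:,1],3),"z",np.round(R[:,2],3),"w",s["width"],"F",np.round(s["ft_force"],1))
E
python3 - <<'E'
from h import *
st(); print(ctrl.grasp_offset, readout.sense()["joints"])
for n in ("scene","side","wrist"):
    g=grab(n); save(g,n+"0.png"); print(n,g["o"].round(3),g["R"][:,2].round(2))
E
```

```text
t 0.0 p [0.1978 0.6181 0.2024] x [-0.952  0.305 -0.   ] y [ 0.305  0.952 -0.003] z [-0.001 -0.003 -1.   ] w 0.08550537299012734 F [-0.1 -0.   0.4]
0.0187 [-1.35884716  0.38386863  0.04385984  1.59958525 -0.0179274   1.16119181
 -0.04990337]
scene [0.087 0.36  0.642] [ 0.56 -0.51 -0.66]
side [ 0.321 -0.417  0.781] [ 0.29  0.41 -0.87]
wrist [0.135 0.639 0.372] [ 0.25 -0.08 -0.96]
```

View pics/scene0.png

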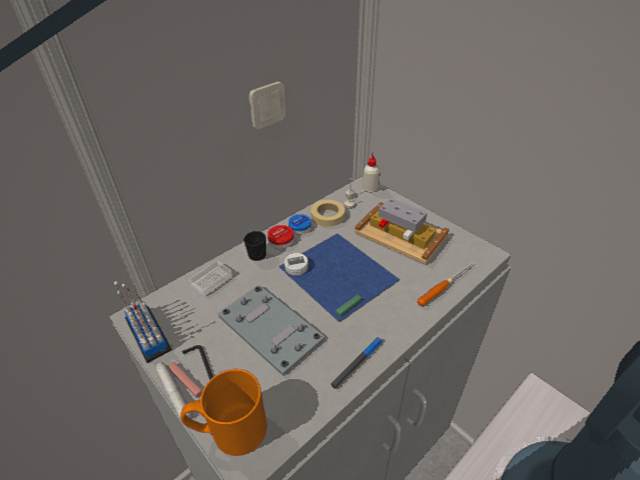

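View pics/side0.png

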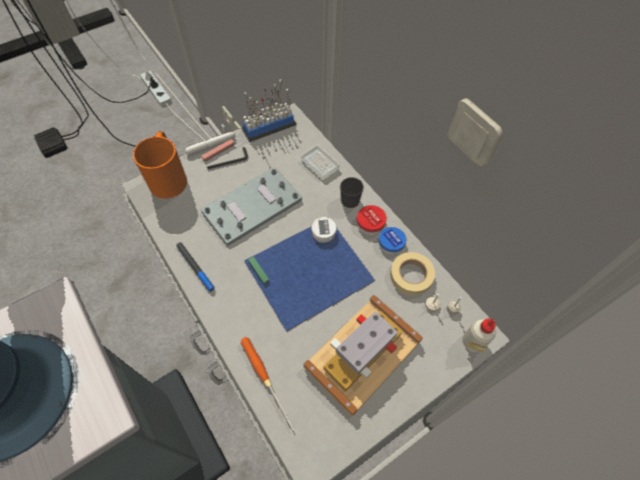

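```bash
cat > m1.py <<'E'
from h import *
def rect(P): 
    c,(a,b),t=cv2.minAreaRect((P[:,:2]*1000).astype(np.float32))
    if a<b: t+=90
    return np.round(c,1),round(max(a,b),1),round(min(a,b),1),round((t+90)%180-90,1)
def big(m):
    m=cv2.morphologyEx(m.astype(np.uint8),cv2.MORPH_OPEN,np.ones((2,2)))
    n,l,s,c=cv2.connectedComponentsWithStats(m); return l==1+np.argmax(s[1:,4])
if __name__=="__main__":
  for n in("side","scene"):
    g=grab(n); C=cloud(g); hsv=cv2.cvtColor(g["im"],cv2.COLOR_RGB2HSV); H,S,V=[hsv[...,i] for i in range(3)]; z=C[...,2]
    ok=(g["z"]>0)&(C[...,0]>.2)&(C[...,0]<1.1)&(abs(C[...,1])<.8)
    def rp(name,m,h):
        m=big(m&ok); v,u=np.nonzero(m); P=C[m]
        print(n,name,len(P),"z",np.median(P[:,2]).round(4),"cloud",rect(P),"ray",rect(ray(g,np.c_[u,v],h)))
        return P
    rp("steel",(z>.062)&(z<.08)&(S<70)&(V>70),.071)
    rp("mat",(H>100)&(H<125)&(S>110)&(abs(z-.003)<.012),.003)
    rp("bronze",(H>15)&(H<30)&(S>150)&(z>.03)&(z<.046),.037)
    rp("board",(H>8)&(H<30)&(S>50)&(z>.008)&(z<.04)&(C[...,0]>0),.020)
    rp("fix",(abs(z-.012)<.005)&(S<60)&(V>60),.012)
    rp("green",(H>40)&(H<90)&(S>80)&(z<.03),.013)
    rp("tin",(z>.014)&(z<.03)&(S<50)&(V>140),.020)
    m=(z>.022)&(z<.04)&ok
    nn,l,s_,c=cv2.connectedComponentsWithStats(m.astype(np.uint8))
    for i in range(1,nn):
        if 3<s_[i,4]<60: print("  pin?",s_[i,4],np.round(C[l==i].mean(0),4),c[i].round())
E
python3 m1.py
```

```text
side steel 1740 z 0.071 cloud (array([ 702.5, -208.3]), 780.4, 382.9, 54.8) ray (array([799.7, -91.7]), 624.5, 42.7, -87.1)
side mat 4082 z 0.0023 cloud (array([ 480. , -231.8]), 453.0, 180.3, 71.0) ray (array([527.9, -91. ]), 180.9, 156.5, -15.7)
side bronze 350 z 0.0364 cloud (array([ 406.6, -346.2]), 217.2, 43.9, 50.9) ray (array([ 462.6, -283.1]), 48.8, 28.8, -79.4)
side board 4754 z 0.0158 cloud (array([ 451.5, -297.7]), 325.9, 135.6, 19.8) ray (array([ 516.4, -274.6]), 179.0, 112.1, 10.9)
side fix 3591 z 0.0112 cloud (array([ 473.5, -134.7]), 609.6, 198.1, 79.6) ray (array([513.4,  94.1]), 179.7, 101.5, 3.2)Traceback (most recent call last):
  File "m1.py", line 22, in <module>
    rp("green",(H>40)&(H<90)&(S>80)&(z<.03),.013)
    ~~^^^^^^^^^^^^^^^^^^^^^^^^^^^^^^^^^^^^^^^^^^^
  File "m1.py", line 14, in rp
    m=big(m&ok); v,u=np.nonzero(m); P=C[m]
  File "m1.py", line 8, in big
    n,l,s,c=cv2.connectedComponentsWithStats(m); return l==1+np.argmax(s[1:,4])
                                                             ~~~~~~~~~^^^^^^^^^
    return _wrapfunc(a, 'argmax', axis=axis, out=out, **kwds)
    return bound(*args, **kwds)
ValueError: attempt to get argmax of an empty sequence
```

```bash
sed -i 's/return l==1+np.argmax(s\[1:,4\])/return (l==1+np.argmax(s[1:,4])) if n>1 else l<0/; s/m=big(m&ok); v/m=big(m\&ok)\&m\&ok; v/; s/(C\[...,0\]>.2)&(C\[...,0\]<1.1)&(abs(C\[...,1\])<.8)/(C[...,0]>.3)\&(C[...,0]<.68)\&(C[...,1]>-.42)\&(C[...,1]<.25)/' m1.py; sed -i 's/^        print(n,name/        if len(P)<5: print(name,"none"); return\n        print(n,name/' m1.py; python3 m1.py
```

```text
side steel 1604 z 0.0705 cloud (array([ 518.8, -271. ]), 91.0, 48.3, 9.4) ray (array([ 517.8, -271.7]), 91.7, 48.7, 9.4)
side mat 3661 z 0.0023 cloud (array([528.1, -89.2]), 182.0, 156.4, -3.1) ray (array([527.9, -89.4]), 182.5, 154.7, -2.5)
side bronze 321 z 0.0366 cloud (array([ 461.4, -282.5]), 46.9, 28.7, -83.7) ray (array([ 462. , -282.2]), 46.7, 28.8, -80.7)
side board 4470 z 0.0159 cloud (array([ 516.6, -272.9]), 176.7, 109.8, 10.8) ray (array([ 516.2, -273.5]), 178.9, 110.1, 11.0)
side fix 3396 z 0.0113 cloud (array([514.1,  97.4]), 180.1, 98.3, 3.2) ray (array([513.2,  95.6]), 179.6, 98.6, 3.2)
green none
side tin 290 z 0.0219 cloud (array([597.8, -35.4]), 44.7, 44.7, 56.3) ray (array([598. , -35.2]), 45.4, 44.7, 56.1)
  pin? 21 [0.672  0.2483 0.026 ] [279. 120.]
  pin? 9 [0.5597 0.132  0.0242] [262. 178.]
  pin? 8 [0.5866 0.1026 0.0244] [281. 182.]
  pin? 5 [0.6777 0.0178 0.0295] [341. 188.]
  pin? 9 [0.5631 0.0705 0.0242] [279. 198.]
  pin? 11 [0.4641 0.1269 0.0237] [222. 201.]
  pin? 9 [0.4397 0.0942 0.0245] [219. 218.]
  pin? 9 [0.4672 0.0652 0.0243] [238. 222.]
  pin? 8
[... 605 characters left out ...]
126 cloud (array([511.2, 102.3]), 177.9, 101.0, 3.3) ray (array([510.2, 103.4]), 179.0, 100.7, 3.2)
scene green 34 z 0.0138 cloud (array([446.9, -45.6]), 33.4, 7.6, -89.6) ray (array([446.6, -45.7]), 34.1, 9.1, 86.4)
scene tin 187 z 0.0229 cloud (array([594.6, -30.9]), 46.7, 44.7, -72.0) ray (array([595. , -30.6]), 49.7, 45.4, -43.5)
  pin? 59 [ 0.6732 -0.3517  0.0308] [373. 182.]
  pin? 6 [ 0.6734 -0.2655  0.0307] [349. 196.]
  pin? 14 [0.5614 0.075  0.0255] [264. 296.]
  pin? 13 [0.5856 0.1077 0.0253] [242. 299.]
  pin? 16 [0.5579 0.1367 0.0256] [238. 316.]
  pin? 15 [0.4663 0.0698 0.0254] [300. 325.]
  pin? 15 [0.4393 0.0989 0.0248] [297. 344.]
  pin? 20 [0.4625 0.1313 0.0254] [273. 346.]
```

{"name": "apply_moves", "arguments": {"targets": "0.085 0 0 0 0 0 -0.1248; 0.085 0 0 0 0 0 -0.1248; 0.085 0 0 0 0 0 -0.1248; 0.085 0 0 0 0 0 -0.1248; 0.085 -0.0141 -0.0382 0 0 0 0"}}

```text
time: 0.72
tool_pos: [0.2107, 0.5908, 0.2034]
ee_rot: [-0.103, 0.995, 0.003, -0.002]
ft_force: [-0.9, 0.6, 0.7]
width: 0.0849
grip_force: 0.0
```

{"name": "apply_moves", "arguments": {"targets": "0.085 -0.0141 -0.0382 0 0 0 0; 0.085 -0.0141 -0.0382 0 0 0 0; 0.085 -0.0141 -0.0382 0 0 0 0; 0.085 -0.0141 -0.0382 0 0 0 0; 0.085 -0.0141 -0.0382 0 0 0 0"}}

```text
time: 1.13
tool_pos: [0.3252, 0.4081, 0.2039]
ee_rot: [-0.095, 0.996, 0.0, 0.0]
ft_force: [0.8, 0.3, 0.9]
width: 0.0848
grip_force: 0.0
```

{"name": "apply_moves", "arguments": {"targets": "0.085 -0.0141 -0.0382 0 0 0 0; 0.085 -0.0141 -0.0382 0 0 0 0; 0.085 -0.0141 -0.0382 0 0 0 0; 0.085 -0.0141 -0.0382 0 0 0 0; 0.085 -0.0141 -0.0382 0 0 0 0"}}

```text
time: 1.55
tool_pos: [0.4303, 0.2337, 0.2041]
ee_rot: [-0.095, 0.996, 0.0, 0.0]
ft_force: [0.5, 0.2, 0.6]
width: 0.0853
grip_force: 0.0
```

```bash
python3 -c "
from h import *
st();print(readout.sense()['joints'].round(2) if hasattr(readout.sense()['joints'],'round') else readout.sense()['joints'])
g=grab('wrist');save(g,'w1.png')"
```

```text
t 1.55 p [0.4303 0.2337 0.2041] x [-0.982 -0.188 -0.001] y [-0.188  0.982  0.001] z [ 0.001  0.001 -1.   ] w 0.08527720233981498 F [0.5 0.2 0.6]
[-0.81  0.07  0.23  1.98 -0.02  1.09  1.2 ]
```

{"name": "apply_moves", "arguments": {"targets": "0.085 0.0018 -0.0396 0 0 0 0; 0.085 0.0018 -0.0396 0 0 0 0; 0.085 0.0018 -0.0396 0 0 0 0; 0.085 0.0018 -0.0396 0 0 0 0; 0.085 0.0018 -0.0396 0 0 0 0"}}

```text
time: 2.02
tool_pos: [0.458, 0.0378, 0.2041]
ee_rot: [-0.095, 0.996, 0.0, 0.0]
ft_force: [0.4, 0.6, -0.3]
width: 0.0854
grip_force: 0.0
```

{"name": "apply_moves", "arguments": {"targets": "0.085 0.0018 -0.0396 0 0 0 0; 0.085 0.0018 -0.0396 0 0 0 0; 0.085 0.0018 -0.0396 0 0 0 0; 0.085 0.0018 -0.0396 0 0 0 0; 0.085 0.0018 -0.0396 0 0 0 0"}}

```text
time: 2.43
tool_pos: [0.4866, -0.1583, 0.2042]
ee_rot: [-0.095, 0.996, 0.0, 0.001]
ft_force: [0.8, 0.5, 0.3]
width: 0.0849
grip_force: 0.0
```

{"name": "apply_moves", "arguments": {"targets": "0.085 0.0018 -0.0396 0 0 0 0; 0.085 0.0018 -0.0396 0 0 0 0; 0.085 0 0 0 0 0 0; 0.085 0 0 0 0 0 0; 0.085 0 0 0 0 0 0"}}

```text
time: 2.85
tool_pos: [0.4978, -0.2347, 0.2035]
ee_rot: [-0.094, 0.996, 0.0, -0.0]
ft_force: [0.8, 0.6, 0.2]
width: 0.085
grip_force: 0.0
```

```bash
python3 -c "
from h import *
st();print(np.round(readout.sense()['joints'],2))
g=grab('wrist');save(g,'w1b.png')"
```

```text
t 2.85 p [ 0.4978 -0.2347  0.2035] x [-0.982 -0.188  0.   ] y [-0.188  0.982  0.001] z [-0.001  0.001 -1.   ] w 0.08498674693714509 F [0.8 0.6 0.2]
[-0.23  0.23  0.68  1.87 -0.16  1.11  2.27]
```

View pics/w1b.png

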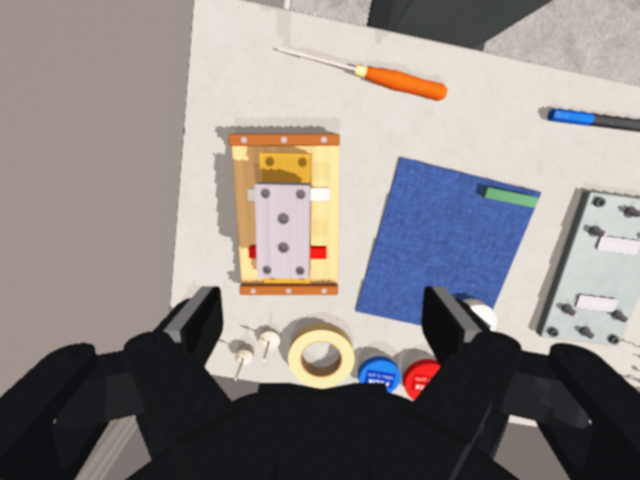

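```bash
cat > m2.py <<'E'
from m1 import *
g=grab('wrist'); C=cloud(g); hsv=cv2.cvtColor(g["im"],cv2.COLOR_RGB2HSV); H,S,V=[hsv[...,i] for i in range(3)]; z=C[...,2]
ok=(g["z"]>0)&(C[...,0]>.3)&(C[...,0]<.68)&(C[...,1]>-.42)&(C[...,1]<.25); ok[320:]=0
def rp(name,m,h):
    m=big(m&ok)&m&ok; v,u=np.nonzero(m); P=C[m]
    if len(P)<5: print(name,"none"); return
    print(name,len(P),"z",np.median(P[:,2]).round(4),"cloud",rect(P),"ray",rect(ray(g,np.c_[u,v],h)))
rp("steel",(abs(z-.071)<.006),.071)
rp("mat",(H>100)&(H<125)&(S>110)&(abs(z-.003)<.012),.003)
rp("bronze",(H>15)&(H<30)&(S>150)&(abs(z-.037)<.005),.037)
rp("board",(H>8)&(H<30)&(S>50)&(z>.008)&(z<.03),.015)
rp("red",((H<6)|(H>174))&(S>150)&(abs(z-.049)<.008),.049)
rp("white",(S<40)&(V>190)&(abs(z-.049)<.008),.049)
E
python3 m2.py
```

```text
steel 4514 z 0.0708 cloud (array([ 519. , -268.5]), 90.3, 49.3, 9.4) ray (array([ 518.9, -268.3]), 89.8, 49.2, 9.3)
mat 17536 z 0.0028 cloud (array([529.5, -84.3]), 186.4, 160.5, -2.8) ray (array([529.2, -84.7]), 185.8, 159.6, -2.8)
bronze 1248 z 0.0368 cloud (array([ 462.5, -278.6]), 48.6, 27.1, -80.4) ray (array([ 462.7, -278.6]), 48.3, 27.1, -79.7)
board 8139 z 0.0151 cloud (array([ 516.6, -270. ]), 174.0, 110.7, 10.9) ray (array([ 518.6, -270.8]), 178.1, 113.0, 10.9)
red 151 z 0.0487 cloud (array([ 539.3, -230.9]), 13.3, 10.9, -79.8) ray (array([ 539.2, -230.9]), 13.3, 10.7, -79.1)
white 185 z 0.0487 cloud (array([ 480.9, -239.9]), 16.6, 10.4, -79.8) ray (array([ 480.7, -239.9]), 16.6, 9.7, -79.1)
```

{"name": "apply_moves", "arguments": {"targets": "0.085 -0.0144 -0.0372 0 0 0 0.024; 0.085 0 0 0.04 0 0 0; 0.085 0 0 0.04 0 0 0; 0.085 0 0 0.04 0 0 0; 0.085 0 0 0 0 0 0"}}

```text
time: 3.37
tool_pos: [0.513, -0.2626, 0.0755]
ee_rot: [-0.085, 0.996, 0.004, -0.008]
ft_force: [-1.4, 0.8, -1.6]
width: 0.0848
grip_force: 0.0
```

```bash
python3 -c "
from h import *
st()"
```

```text
t 3.3667 p [ 0.513  -0.2626  0.0755] x [-0.986 -0.169  0.014] y [-0.169  0.986  0.01 ] z [-0.016  0.007 -1.   ] w 0.08482012012063689 F [-1.4  0.8 -1.6]
```

{"name": "apply_moves", "arguments": {"targets": "0.085 0 0 0 0 0 0; 0.085 0 0 0 0 0 0; 0.085 0 0 0 0 0 0"}}

```text
time: 3.62
tool_pos: [0.5217, -0.2696, 0.0871]
ee_rot: [-0.083, 0.997, -0.001, 0.003]
ft_force: [-0.3, -0.7, 1.2]
width: 0.0852
grip_force: 0.0
```

```bash
python3 -c "
from h import *
st()"
```

```text
t 3.6167 p [ 0.5217 -0.2696  0.0871] x [-0.986 -0.166 -0.005] y [-0.166  0.986 -0.003] z [ 0.006 -0.002 -1.   ] w 0.0851587338597547 F [-0.3 -0.7  1.2]
```

{"name": "apply_moves", "arguments": {"targets": "0.085 0 0 0.015 0 0 0; 0.085 0 0 0.015 0 0 0; 0.085 0 0 0.012 0 0 0; 0.085 0 0 0 0 0 0; 0.085 0 0 0 0 0 0"}}

```text
time: 4.03
tool_pos: [0.5196, -0.2691, 0.0427]
ee_rot: [-0.083, 0.997, -0.0, 0.001]
ft_force: [-0.7, 0.8, 0.0]
width: 0.0848
grip_force: 0.0
```

```bash
python3 -c "
from h import *
st()"
```

```text
t 4.0333 p [ 0.5196 -0.2691  0.0427] x [-0.986 -0.165 -0.001] y [-0.165  0.986 -0.   ] z [ 0.001 -0.    -1.   ] w 0.08481187934472785 F [-0.7  0.8  0. ]
```

{"name": "apply_moves", "arguments": {"targets": "0.03 0 0 0 0 0 0; 0.03 0 0 0 0 0 0; 0.03 0 0 0 0 0 0; 0.03 0 0 0 0 0 0; 0.03 0 0 0 0 0 0"}}

```text
time: 4.45
tool_pos: [0.5201, -0.2694, 0.0432]
ee_rot: [-0.083, 0.997, -0.0, 0.001]
ft_force: [-1.4, 1.6, 5.8]
width: 0.03
grip_force: 3.0
```

{"name": "apply_moves", "arguments": {"targets": "0.03 0 0 0 0 0 0; 0.03 0 0 0 0 0 0; 0.03 0 0 0 0 0 0"}}

```text
time: 4.7
tool_pos: [0.5201, -0.2694, 0.0432]
ee_rot: [-0.083, 0.997, -0.0, 0.001]
ft_force: [-1.4, 0.4, 5.6]
width: 0.0304
grip_force: 2.6
```

```bash
python3 -c "
from h import *
st()"
```

```text
t 4.7 p [ 0.5201 -0.2694  0.0432] x [-0.986 -0.165 -0.002] y [-0.165  0.986 -0.001] z [ 0.002 -0.    -1.   ] w 0.030402575914973883 F [-1.4  0.4  5.6]
```

```bash
python3 -c "
from h import *
a=grab('wrist');b=grab('side')
im=np.hstack([a['im'][:,100:500],cv2.resize(b['im'][260:440,280:440],(400,450))[:450].copy() if 0 else cv2.resize(b['im'][260:440,270:430],(400,480))])
save(dict(im=im),'w2.png')"
```

```text
(no output)
```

View pics/w2.png

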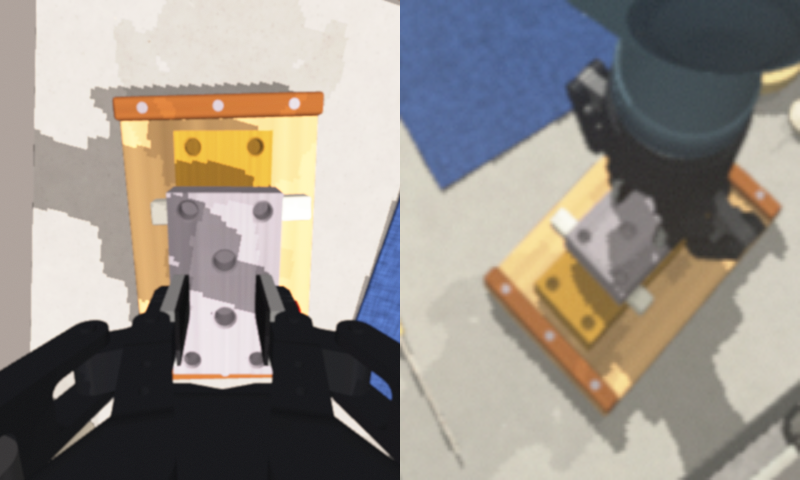

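```bash
python3 -c "
from m1 import *
g=grab('wrist');C=cloud(g)
for uv in [(380,200),(325,195),(300,300),(325,360),(280,290),(285,330),(365,290),(362,330),(272,300),(372,300),(330,250),(260,150),(300,110)]: print(uv,g['im'][uv[1],uv[0]],C[uv[1],uv[0]].round(4))
m=big(abs(C[...,2]-.071)<.008); print(rect(C[m]),np.median(C[m][:,2]), m.sum())
print(C[...,2][280,255:400:6].round(3))
print(C[...,2][300,255:400:6].round(3))
"
```

```text
(380, 200) [225 211 217] [ 0.474  -0.2516  0.0706]
(325, 195) [223 210 216] [ 0.4757 -0.2752  0.0704]
(300, 300) [237 228 232] [ 0.5257 -0.2786  0.0712]
(325, 360) [239 231 234] [ 0.5562 -0.2617  0.0703]
(280, 290) [73 70 70] [ 0.5126 -0.2872  0.0913]
(285, 330) [36 35 36] [ 0.5307 -0.2829  0.0901]
(365, 290) [107 104 105] [ 0.507  -0.2542  0.0917]
(362, 330) [16 16 17] [ 0.5181 -0.2544  0.1028]
(272, 300) [124 122 120] [ 0.5123 -0.2889  0.1012]
(372, 300) [123 120 119] [ 0.5065 -0.2528  0.101 ]
(330, 250) [139 129 133] [ 0.4996 -0.2689  0.0706]
(260, 150) [185 143  93] [ 0.4646 -0.3144  0.015 ]
(300, 110) [212 124  60] [ 0.4403 -0.2942  0.025 ]
(array([ 527.3, -262.8]), 148.5, 63.9, 5.8) 0.07079777281337636 16196
[0.015 0.015 0.016 0.082 0.082 0.083 0.072 0.071 0.071 0.07  0.071 0.071
 0.071 0.071 0.072 0.071 0.072 0.082 0.081 0.084 0.07  0.016 0.015 0.015
 0.015]
[0.092 0.092 0.101 0.101 0.1   0.087 0.072 0.071 0.07  0.07  0.071 0.071
 0.072 0.07  0.071 0.071 0.072 0.084 0.1   0.1   0.101 0.092 0.092 0.092
 0.015]
```

{"name": "apply_moves", "arguments": {"targets": "0.03 0 0 -0.02 0 0 0; 0.056 0 0 -0.02 0 0 0; 0.056 0 0 -0.02 0 0 0; 0.056 0 0 0 0 0 0; 0.056 0 0 0 0 0 0"}}

```text
time: 5.27
tool_pos: [0.5202, -0.2696, 0.1032]
ee_rot: [-0.083, 0.997, -0.001, 0.002]
ft_force: [0.6, 0.1, 0.5]
width: 0.0562
grip_force: 0.0
```

```bash
cat > tip.py <<'E'
from m1 import *
st(); g=grab('wrist');C=cloud(g); s=g["s"]
Rt=Ro.from_quat(s["ee_rot"]).as_matrix(); T=(C-np.array(s["tool_pos"]))@Rt
dark=(g["im"].max(-1)<150)&(g["z"]>0)&(abs(T[...,0])<.03)&(abs(T[...,1])<.06)&(T[...,2]>-.08)&(C[...,2]>.078)
for sg in(-1,1):
    P=T[dark&(T[...,1]*sg>0)]; print(len(P),"max tool z",np.percentile(P[:,2],[90,99,100]).round(4),"inner y",np.percentile(abs(P[P[:,2]>P[:,2].max()-.02][:,1]),[1,50,99]).round(4))
st_=(abs(C[...,2]-.071)<.005)&(abs(C[...,0]-.52)<.06)&(abs(C[...,1]+.27)<.045)&(T[...,2]>0); print("steel",rect(C[big(st_)&st_]))
cv2.imwrite("pics/tip.png",cv2.cvtColor(g["im"],cv2.COLOR_RGB2BGR))
E
python3 tip.py
```

```text
t 5.2667 p [ 0.5202 -0.2696  0.1032] x [-0.986 -0.165 -0.003] y [-0.165  0.986 -0.001] z [ 0.003 -0.001 -1.   ] w 0.056171537883074246 F [0.6 0.1 0.5]
3121 max tool z [-0.042  -0.0342 -0.0308] inner y [0.0278 0.0281 0.0406]
3139 max tool z [-0.0431 -0.0353 -0.0314] inner y [0.0277 0.0281 0.0413]
steel (array([ 519.1, -268.4]), 90.1, 49.5, 9.3)
```

View pics/tip.png

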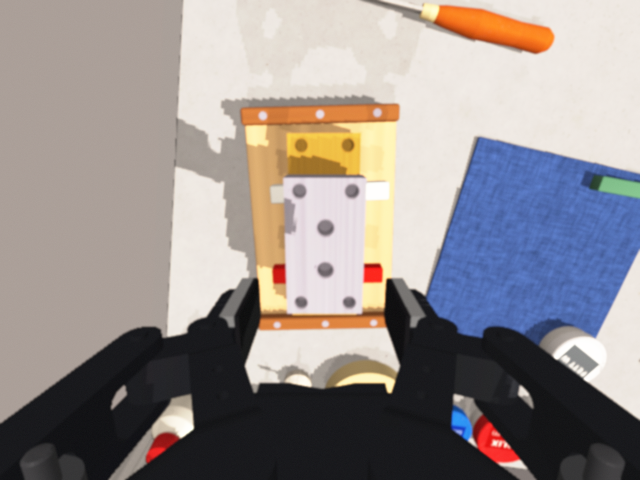

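{"name": "apply_moves", "arguments": {"targets": "0.075 0 0 0.005 0 0 0; 0.075 0.0012 0.001 0.02 0 0 0; 0.075 0 0 0.025 0 0 0; 0.075 0 0 0.025 0 0 0; 0.075 0 0 0.018 0 0 0"}}

```text
time: 5.73
tool_pos: [0.5152, -0.2667, 0.005]
ee_rot: [-0.083, 0.997, 0.001, -0.002]
ft_force: [-0.8, -0.8, 0.6]
width: 0.0751
grip_force: 0.0
```

{"name": "apply_moves", "arguments": {"targets": "0.075 0 0 0 0 0 0; 0.075 0 0 0 0 0 0; 0.035 0 0 0 0 0 0; 0.035 0 0 0 0 0 0; 0.035 0 0 0 0 0 0"}}

```text
time: 6.15
tool_pos: [0.519, -0.2688, 0.0103]
ee_rot: [-0.083, 0.997, -0.001, 0.001]
ft_force: [1.0, 0.4, 4.3]
width: 0.0491
grip_force: 63.7
```

{"name": "apply_moves", "arguments": {"targets": "0.035 0 0 0 0 0 0; 0.035 0 0 0 0 0 0; 0.035 0 0 0 0 0 0"}}

```text
time: 6.4
tool_pos: [0.5189, -0.2688, 0.0102]
ee_rot: [-0.083, 0.997, -0.0, 0.001]
ft_force: [0.1, 0.5, 5.7]
width: 0.0493
grip_force: 63.5
```

{"name": "apply_moves", "arguments": {"targets": "0.035 0 0 -0.005 0 0 0; 0.035 0 0 -0.015 0 0 0; 0.035 0 0 -0.02 0 0 0; 0.035 0 0 -0.025 0 0 0; 0.035 0 0 -0.025 0 0 0"}}

```text
time: 6.82
tool_pos: [0.5153, -0.267, 0.0977]
ee_rot: [-0.083, 0.997, 0.001, -0.002]
ft_force: [-0.6, 0.4, -4.1]
width: 0.0492
grip_force: 63.1
```

{"name": "apply_moves", "arguments": {"targets": "0.035 0 0 -0.02 0 0 0; 0.035 0 0 -0.01 0 0 0; 0.035 0 0 0 0 0 0; 0.035 0 0 0 0 0 0"}}

```text
time: 7.15
tool_pos: [0.5169, -0.2675, 0.1279]
ee_rot: [-0.083, 0.997, 0.0, -0.001]
ft_force: [-0.6, 0.6, -4.0]
width: 0.0493
grip_force: 63.4
```

```bash
python3 -c "
from m1 import *
st()
g=grab('wrist');save(g,'w3.png')"
```

```text
t 7.15 p [ 0.5169 -0.2675  0.1279] x [-0.986 -0.165  0.001] y [-0.165  0.986  0.001] z [-0.001  0.001 -1.   ] w 0.04929021726665371 F [-0.6  0.6 -4. ]
```

View pics/w3.png

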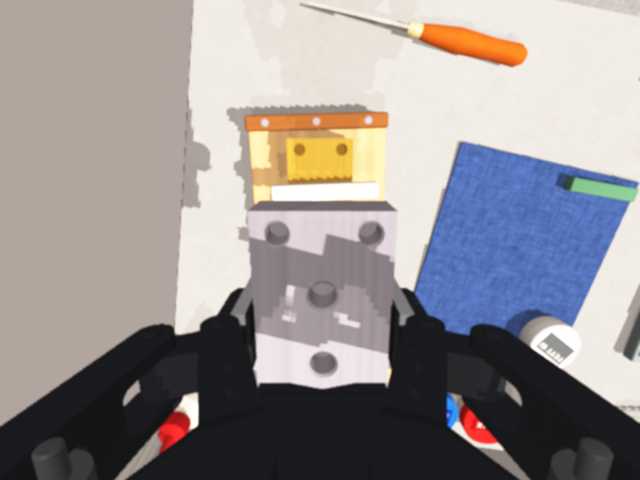

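{"name": "apply_moves", "arguments": {"targets": "0.035 -0.0031 0.013 0 0 0 0; 0.035 -0.0062 0.0262 0 0 0 0; 0.035 -0.0062 0.0262 0 0 0 0; 0.035 -0.0062 0.0262 0 0 0 0; 0.035 -0.0062 0.0262 0 0 0 0"}}

```text
time: 7.62
tool_pos: [0.5237, -0.1458, 0.1264]
ee_rot: [-0.082, 0.997, 0.0, -0.002]
ft_force: [-0.2, 0.6, -3.0]
width: 0.0489
grip_force: 63.3
```

{"name": "apply_moves", "arguments": {"targets": "0.035 -0.0031 0.0132 0 0 0 0.06; 0.035 0 0 0.01 0 0 0.1; 0.035 0 0 0.02 0 0 0.053; 0.035 0 0 0.02 0 0 0; 0.035 0 0 0.02 0 0 0"}}

```text
time: 8.03
tool_pos: [0.5249, -0.1331, 0.0561]
ee_rot: [0.023, 1.0, 0.0, -0.002]
ft_force: [0.1, 0.5, -4.3]
width: 0.0493
grip_force: 63.4
```

{"name": "apply_moves", "arguments": {"targets": "0.035 0 0 0.02 0 0 0; 0.035 0 0 0.02 0 0 0; 0.035 0 0 0.01 0 0 0; 0.035 0 0 0 0 0 0; 0.035 0 0 0 0 0 0"}}

```text
time: 8.45
tool_pos: [0.5253, -0.1339, 0.0076]
ee_rot: [0.024, 1.0, -0.0, -0.002]
ft_force: [0.1, 0.0, -2.9]
width: 0.0493
grip_force: 63.2
```

```bash
python3 -c "
from m1 import *
st()"
```

```text
t 8.45 p [ 0.5253 -0.1339  0.0076] x [-0.999  0.048  0.003] y [ 0.048  0.999 -0.   ] z [-0.003 -0.    -1.   ] w 0.049310826245158354 F [ 0.1  0.  -2.9]
```

{"name": "apply_moves", "arguments": {"targets": "0.035 0 0 0.015 0 0 0; 0.035 0 0 0.015 0 0 0; 0.035 0 0 0.006 0 0 0; 0.035 0 0 0.002 0 0 0; 0.035 0 0 0 0 0 0"}}

```text
time: 8.87
tool_pos: [0.5271, -0.1337, -0.0271]
ee_rot: [0.024, 1.0, 0.001, -0.0]
ft_force: [-4.3, 1.6, 5.4]
width: 0.049
grip_force: 69.9
```

{"name": "apply_moves", "arguments": {"targets": "0.035 0 0 0.002 0 0 0; 0.035 0 0 0.002 0 0 0; 0.035 0 0 0 0 0 0"}}

```text
time: 9.12
tool_pos: [0.5271, -0.1337, -0.0274]
ee_rot: [0.024, 1.0, 0.003, -0.001]
ft_force: [-12.8, 5.9, 34.4]
width: 0.0493
grip_force: 88.1
```

{"name": "apply_moves", "arguments": {"targets": "0.035 0 0 -0.006 0 0 0; 0.035 0 0 -0.02 0 0 0; 0.035 0 0 -0.025 0 0 0; 0.035 0 0 -0.025 0 0 0; 0.035 0 0 -0.025 0 0 0"}}

```text
time: 9.53
tool_pos: [0.527, -0.1342, 0.0698]
ee_rot: [0.024, 1.0, -0.0, 0.001]
ft_force: [0.4, 0.7, -3.2]
width: 0.0494
grip_force: 63.6
```

{"name": "apply_moves", "arguments": {"targets": "0.035 0 0 -0.025 0 0 0; 0.035 0 0 -0.02 0 0 -0.05; 0.035 0 0 -0.01 0 0 -0.1; 0.035 0 0 0 0 0 -0.063; 0.035 0 0 0 0 0 0"}}

```text
time: 9.95
tool_pos: [0.528, -0.1344, 0.125]
ee_rot: [-0.083, 0.997, -0.0, 0.002]
ft_force: [-0.6, -0.6, -3.6]
width: 0.0493
grip_force: 64.0
```

{"name": "apply_moves", "arguments": {"targets": "0.035 0.0031 -0.013 0 0 0 0; 0.035 0.0062 -0.0262 0 0 0 0; 0.035 0.0062 -0.0262 0 0 0 0; 0.035 0.0062 -0.0262 0 0 0 0; 0.035 0.0062 -0.0262 0 0 0 0"}}

```text
time: 10.37
tool_pos: [0.5179, -0.2556, 0.1226]
ee_rot: [-0.082, 0.997, 0.0, -0.0]
ft_force: [0.3, -0.4, -3.6]
width: 0.0491
grip_force: 63.9
```

{"name": "apply_moves", "arguments": {"targets": "0.035 0.0031 -0.0132 0 0 0 0; 0.035 0 0 0 0 0 0; 0.035 0 0 0 0 0 0; 0.035 0 0 0 0 0 0"}}

```text
time: 10.7
tool_pos: [0.5175, -0.267, 0.1223]
ee_rot: [-0.082, 0.997, 0.001, -0.0]
ft_force: [0.5, 1.3, -4.6]
width: 0.0492
grip_force: 63.8
```

```bash
cat > go.py <<'E'
import sys
from h import *
# go.py x y z [toolx_angle_deg]: remaining shift in tool axes
s=readout.sense(); R=Ro.from_quat(s["ee_rot"]).as_matrix(); t=np.array([float(a) for a in sys.argv[1:4]])
a=np.degrees(np.arctan2(R[1,0],R[0,0])); st()
print("tool shift",(R.T@(t-s["tool_pos"])).round(4),"tool x angle",a.round(2), "q7",np.round(s["joints"][6],2))
if len(sys.argv)>4:
    d=(float(sys.argv[4])-a+180)%360-180; print("rz",-np.radians(d).round(4))
E
python3 go.py .519 -.2687 .012 189.4
```

```text
t 10.7 p [ 0.5175 -0.267   0.1223] x [-0.986 -0.164  0.001] y [-0.164  0.986  0.002] z [-0.001  0.001 -1.   ] w 0.049204055822366054 F [ 0.5  1.3 -4.6]
tool shift [-0.0012 -0.0021  0.1103] tool x angle -170.54 q7 2.39
rz 0.001
```

{"name": "apply_moves", "arguments": {"targets": "0.035 -0.0012 -0.0021 0.015 0 0 0; 0.035 0 0 0.025 0 0 0; 0.035 0 0 0.025 0 0 0; 0.035 0 0 0.02 0 0 0; 0.035 0 0 0.01 0 0 0"}}

```text
time: 11.12
tool_pos: [0.5171, -0.2667, 0.0236]
ee_rot: [-0.084, 0.996, 0.002, -0.003]
ft_force: [-0.2, 1.4, -5.1]
width: 0.0489
grip_force: 63.7
```

{"name": "apply_moves", "arguments": {"targets": "0.035 0 0 0.008 0 0 0; 0.035 0 0 0.004 0 0 0; 0.035 0 0 0.002 0 0 0; 0.035 0 0 0 0 0 0; 0.035 0 0 0 0 0 0"}}

```text
time: 11.53
tool_pos: [0.5203, -0.2706, 0.0148]
ee_rot: [-0.083, 0.997, -0.0, 0.001]
ft_force: [-0.0, -0.2, -3.7]
width: 0.0489
grip_force: 63.7
```

```bash
python3 go.py .519 -.2687 .0102 189.4
```

```text
t 11.5333 p [ 0.5203 -0.2706  0.0148] x [-0.986 -0.165 -0.002] y [-0.165  0.986 -0.001] z [ 0.002 -0.001 -1.   ] w 0.048867464162432664 F [-0.  -0.2 -3.7]
tool shift [0.0009 0.0021 0.0046] tool x angle -170.52 q7 2.49
rz 0.0013
```

{"name": "apply_moves", "arguments": {"targets": "0.035 0.001 0.002 0.002 0 0 0; 0.035 0 0 0.0012 0 0 0; 0.035 0 0 0.0012 0 0 0; 0.035 0 0 0 0 0 0; 0.035 0 0 0 0 0 0"}}

```text
time: 11.95
tool_pos: [0.5182, -0.2681, 0.0103]
ee_rot: [-0.083, 0.997, 0.0, 0.0]
ft_force: [-2.7, 2.4, 3.6]
width: 0.0492
grip_force: 64.6
```

```bash
python3 go.py .519 -.2687 .0102 189.4
```

```text
t 11.95 p [ 0.5182 -0.2681  0.0103] x [-0.986 -0.165 -0.001] y [-0.165  0.986  0.001] z [ 0.001  0.001 -1.   ] w 0.049191322981051847 F [-2.7  2.4  3.6]
tool shift [-0.0007 -0.0007  0.0001] tool x angle -170.51 q7 2.49
rz 0.0016
```

{"name": "apply_moves", "arguments": {"targets": "0.06 0 0 0 0 0 0; 0.06 0 0 0 0 0 0; 0.06 0 0 0 0 0 0; 0.06 0 0 -0.005 0 0 0; 0.06 0 0 -0.0055 0 0 0"}}

```text
time: 12.37
tool_pos: [0.5177, -0.2684, 0.02]
ee_rot: [-0.083, 0.997, -0.0, -0.0]
ft_force: [-0.7, 0.3, -0.0]
width: 0.0598
grip_force: 0.0
```

{"name": "apply_moves", "arguments": {"targets": "0.06 0 0 0 0 0 0; 0.06 0 0 0 0 0 0; 0.035 0 0 0 0 0 0; 0.035 0 0 0 0 0 0; 0.035 0 0 0 0 0 0"}}

```text
time: 12.78
tool_pos: [0.5184, -0.2684, 0.0205]
ee_rot: [-0.083, 0.997, -0.0, 0.0]
ft_force: [-0.1, 0.6, 3.8]
width: 0.0487
grip_force: 64.2
```

{"name": "apply_moves", "arguments": {"targets": "0.035 0 0 0 0 0 0; 0.035 0 0 0 0 0 0; 0.035 0 0 -0.003 0 0 0; 0.035 0 0 -0.01 0 0 0; 0.035 0 0 -0.015 0 0 0"}}

```text
time: 13.2
tool_pos: [0.5147, -0.2666, 0.0456]
ee_rot: [-0.083, 0.997, 0.001, -0.003]
ft_force: [-0.1, 0.3, -4.6]
width: 0.0486
grip_force: 63.1
```

Now up, across and onto the mat again.

{"name": "apply_moves", "arguments": {"targets": "0.035 0 0 -0.025 0 0 0; 0.035 0 0 -0.025 0 0 0; 0.035 0 0 -0.02 0 0 0; 0.035 0 0 -0.01 0 0 0; 0.035 -0.0031 0.013 0 0 0 0"}}

```text
time: 13.62
tool_pos: [0.5191, -0.2597, 0.1308]
ee_rot: [-0.08, 0.997, -0.003, 0.002]
ft_force: [0.6, -1.1, -3.2]
width: 0.0487
grip_force: 63.3
```

{"name": "apply_moves", "arguments": {"targets": "0.035 -0.0062 0.0262 0 0 0 0; 0.035 -0.0062 0.0262 0 0 0 0; 0.035 -0.0062 0.0262 0 0 0 0; 0.035 -0.0062 0.0262 0 0 0 0; 0.035 -0.0031 0.0132 0 0 0 0.05"}}

```text
time: 14.03
tool_pos: [0.5257, -0.1286, 0.1263]
ee_rot: [-0.06, 0.998, 0.002, -0.002]
ft_force: [-0.8, 0.7, -4.0]
width: 0.0489
grip_force: 63.3
```

{"name": "apply_moves", "arguments": {"targets": "0.035 0 0 0.01 0 0 0.1; 0.035 0 0 0.02 0 0 0.063; 0.035 0 0 0.02 0 0 0; 0.035 0 0 0.02 0 0 0; 0.035 0 0 0.02 0 0 0"}}

```text
time: 14.45
tool_pos: [0.5254, -0.1334, 0.0361]
ee_rot: [0.024, 1.0, 0.0, -0.001]
ft_force: [1.1, 0.1, -4.2]
width: 0.049
grip_force: 63.4
```

{"name": "apply_moves", "arguments": {"targets": "0.035 0 0 0.02 0 0 0; 0.035 0 0 0.01 0 0 0; 0.035 0 0 0 0 0 0; 0.035 0 0 0 0 0 0"}}

```text
time: 14.78
tool_pos: [0.5259, -0.1339, 0.0073]
ee_rot: [0.024, 1.0, -0.0, -0.001]
ft_force: [-0.9, -0.7, -3.3]
width: 0.0487
grip_force: 63.2
```

```bash
python3 go.py .5262 -.133 -.0253 177.3
```

```text
t 14.7833 p [ 0.5259 -0.1339  0.0073] x [-0.999  0.048  0.002] y [ 0.048  0.999 -0.   ] z [-0.002 -0.    -1.   ] w 0.04872473013843934 F [-0.9 -0.7 -3.3]
tool shift [-0.0003  0.0009  0.0326] tool x angle 177.27 q7 2.05
rz -0.0005
```

{"name": "apply_moves", "arguments": {"targets": "0.035 0 0 0.012 0 0 0; 0.035 0 0 0.01 0 0 0; 0.035 0 0 0.005 0 0 0; 0.035 0 0 0.002 0 0 0; 0.035 0 0 0 0 0 0"}}

```text
time: 15.2
tool_pos: [0.5262, -0.1338, -0.0218]
ee_rot: [0.024, 1.0, 0.0, -0.001]
ft_force: [-0.4, 0.0, -4.0]
width: 0.0487
grip_force: 63.4
```

{"name": "apply_moves", "arguments": {"targets": "0.035 0 0 0.001 0 0 0; 0.035 0 0 0.001 0 0 0; 0.035 0 0 0 0 0 0"}}

```text
time: 15.45
tool_pos: [0.5272, -0.134, -0.0229]
ee_rot: [0.024, 1.0, -0.0, 0.0]
ft_force: [0.3, -0.5, -3.8]
width: 0.0488
grip_force: 63.4
```

{"name": "apply_moves", "arguments": {"targets": "0.035 0 0 0.001 0 0 0; 0.035 0 0 0.001 0 0 0; 0.035 0 0 0 0 0 0; 0.035 0 0 0 0 0 0"}}

```text
time: 15.78
tool_pos: [0.5268, -0.1339, -0.0251]
ee_rot: [0.024, 1.0, 0.0, -0.0]
ft_force: [0.1, 0.2, -4.0]
width: 0.0489
grip_force: 63.4
```

{"name": "apply_moves", "arguments": {"targets": "0.035 0 0 0.0008 0 0 0; 0.035 0 0 0.0005 0 0 0; 0.035 0 0 0 0 0 0"}}

```text
time: 16.03
tool_pos: [0.527, -0.134, -0.0255]
ee_rot: [0.024, 1.0, 0.0, -0.0]
ft_force: [-2.8, 0.7, 6.0]
width: 0.0484
grip_force: 64.3
```

{"name": "apply_moves", "arguments": {"targets": "0.07 0 0 0 0 0 0; 0.07 0 0 0 0 0 0; 0.07 0 0 -0.005 0 0 0; 0.07 0 0 -0.02 0 0 0; 0.07 0 0 -0.03 0 0 0"}}

```text
time: 16.45
tool_pos: [0.5245, -0.1334, 0.0272]
ee_rot: [0.024, 1.0, -0.0, -0.003]
ft_force: [0.3, -0.6, 0.5]
width: 0.0705
grip_force: 0.0
```

{"name": "apply_moves", "arguments": {"targets": "0.07 0 0 -0.035 0 0 0; 0.07 0 0 -0.035 0 0 0; 0.07 0 0 -0.03 0 0 0; 0.07 0 0 0 0 0 0.12; 0.07 0 0 0 0 0 0.12"}}

```text
time: 16.87
tool_pos: [0.5297, -0.1346, 0.132]
ee_rot: [0.146, 0.989, 0.001, 0.004]
ft_force: [-0.2, -0.1, -0.2]
width: 0.0697
grip_force: 0.0
```

{"name": "apply_moves", "arguments": {"targets": "0.07 0 0 0 0 0 0.122; 0.07 0 0 0 0 0 0.122; 0.07 0 0 0 0 0 0.122; 0.07 0 0 0 0 0 0.122; 0.07 0 0 0 0 0 0.122"}}

```text
time: 17.28
tool_pos: [0.5272, -0.1341, 0.1291]
ee_rot: [0.437, 0.9, 0.0, 0.001]
ft_force: [-0.4, 0.6, 0.3]
width: 0.0696
grip_force: 0.0
```

{"name": "apply_moves", "arguments": {"targets": "0.05 0 0 0 0 0 0.122; 0.05 0 0 0 0 0 0.122; 0.05 0 0 0 0 0 0.122; 0.05 0 0 0 0 0 0.117; 0.05 0 0 0 0 0 0"}}

```text
time: 17.7
tool_pos: [0.5272, -0.134, 0.1289]
ee_rot: [0.637, 0.77, -0.0, 0.0]
ft_force: [0.3, 0.3, -0.7]
width: 0.0502
grip_force: 0.0
```

```bash
python3 go.py .520 -.23 .13 100.8
```

```text
t 17.7 p [ 0.5272 -0.134   0.1289] x [-0.187  0.982 -0.001] y [0.982 0.187 0.   ] z [ 0.001 -0.001 -1.   ] w 0.05023588548720621 F [ 0.3  0.3 -0.7]
tool shift [-0.093  -0.025  -0.0011] tool x angle 100.79 q7 0.73
rz -0.0002
```

{"name": "apply_moves", "arguments": {"targets": "0.04 -0.015 -0.004 -0.01 0 0 0; 0.04 -0.031 -0.008 -0.01 0 0 0; 0.04 -0.031 -0.008 -0.01 0 0 0; 0.04 -0.016 -0.005 0 0 0 0; 0.04 0 0 0 0 0 0"}}

```text
time: 18.12
tool_pos: [0.5186, -0.2383, 0.1615]
ee_rot: [0.639, 0.769, -0.001, 0.003]
ft_force: [0.1, -1.2, -0.4]
width: 0.04
grip_force: 0.0
```

{"name": "apply_moves", "arguments": {"targets": "0.04 0 0 0 0 0 0; 0.04 0 0 0 0 0 0; 0.04 0 0 0 0 0 0"}}

```text
time: 18.37
tool_pos: [0.5202, -0.2286, 0.1584]
ee_rot: [0.636, 0.772, 0.0, -0.001]
ft_force: [0.6, 0.6, -0.6]
width: 0.0402
grip_force: 0.0
```

```bash
python3 go.py .520 -.23 .13 100.8; cat > m3.py <<'E'
from m1 import *
g=grab('wrist'); C=cloud(g); hsv=cv2.cvtColor(g["im"],cv2.COLOR_RGB2HSV); H,S,V=[hsv[...,i] for i in range(3)]; z=C[...,2]
s=g["s"];Rt=Ro.from_quat(s["ee_rot"]).as_matrix(); T=(C-np.array(s["tool_pos"]))@Rt
ok=(g["z"]>0)&(C[...,0]>.3)&(C[...,0]<.68)&(C[...,1]>-.42)&(C[...,1]<.25)&(T[...,2]>.0)
def rp(name,m,h):
    m=big(m&ok)&m&ok; v,u=np.nonzero(m); P=C[m]
    if len(P)<5: print(name,"none"); return
    print(name,len(P),"z",np.median(P[:,2]).round(4),"cloud",rect(P),"ray",rect(ray(g,np.c_[u,v],h)))
rp("bronze",(H>15)&(H<30)&(S>150)&(abs(z-.037)<.005),.037)
rp("board",(H>8)&(H<30)&(S>50)&(z>.008)&(z<.03),.015)
rp("red",((H<6)|(H>174))&(S>150)&(abs(z-.049)<.006),.049)
rp("white",(S<60)&(V>170)&(abs(z-.049)<.006),.049)
rp("steel",(S<60)&(abs(z-.025)<.005),.025)
save(g,'m3.png')
E
python3 m3.py
```

```text
t 18.3667 p [ 0.5202 -0.2286  0.1584] x [-0.192  0.981  0.001] y [ 0.981  0.192 -0.   ] z [-0.     0.001 -1.   ] w 0.040195200815660956 F [ 0.6  0.6 -0.6]
tool shift [-0.0014 -0.0005  0.0284] tool x angle 101.06 q7 0.89
rz 0.0046
bronze 1506 z 0.0367 cloud (array([ 516.7, -268.6]), 50.4, 46.2, -79.9) ray (array([ 516.7, -268.3]), 50.3, 46.2, -80.4)
board 7859 z 0.0153 cloud (array([ 517., -269.]), 175.0, 111.0, 10.9) ray (array([ 516.9, -271.2]), 179.7, 115.2, 11.0)
red 971 z 0.0488 cloud (array([ 545.6, -261.2]), 79.7, 10.5, -79.5) ray (array([ 545.5, -260.8]), 78.9, 10.4, -79.5)
white 857 z 0.0487 cloud (array([ 486.4, -269.6]), 79.0, 11.0, -78.3) ray (array([ 486.7, -269.3]), 78.5, 11.6, -78.4)
steel 5822 z 0.0248 cloud (array([ 528. , -133.6]), 89.3, 49.7, -2.8) ray (array([ 527.9, -133.7]), 88.9, 49.5, -2.8)
```

View pics/m3.png

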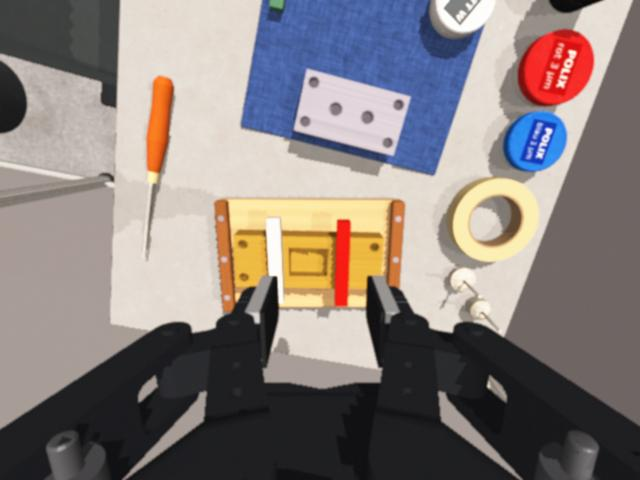

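```bash
python3 go.py .5456 -.2615 .0135 100.7
```

```text
t 18.4167 p [ 0.5203 -0.2283  0.1582] x [-0.192  0.981  0.001] y [ 0.981  0.192 -0.   ] z [-0.001  0.001 -1.   ] w 0.04000172999333822 F [-0.3  0.8  0.1]
tool shift [-0.0376  0.0185  0.1447] tool x angle 101.09 q7 0.89
rz 0.0067
```

{"name": "apply_moves", "arguments": {"targets": "0.035 -0.018 0.009 0.01 0 0 0; 0.035 -0.019 0.0095 0.02 0 0 0.006; 0.035 0 0 0.03 0 0 0; 0.035 0 0 0.03 0 0 0; 0.035 0 0 0.015 0 0 0"}}

```text
time: 18.83
tool_pos: [0.5434, -0.2601, 0.0496]
ee_rot: [0.638, 0.77, -0.001, -0.003]
ft_force: [-0.4, 1.3, -0.5]
width: 0.0351
grip_force: 0.0
```

{"name": "apply_moves", "arguments": {"targets": "0.035 0 0 0.005 0 0 0; 0.035 0 0 0 0 0 0; 0.035 0 0 0 0 0 0; 0.035 0 0 0 0 0 0"}}

```text
time: 19.17
tool_pos: [0.5466, -0.2634, 0.0505]
ee_rot: [0.639, 0.769, 0.001, 0.002]
ft_force: [0.1, -0.1, -0.1]
width: 0.0347
grip_force: 0.0
```

```bash
python3 go.py .5456 -.2615 .0135 100.7
```

```text
t 19.1667 p [ 0.5466 -0.2634  0.0505] x [-0.184  0.983 -0.002] y [0.983 0.184 0.003] z [ 0.003 -0.001 -1.   ] w 0.034712496878616175 F [ 0.1 -0.1 -0.1]
tool shift [ 0.0021 -0.0007  0.037 ] tool x angle 100.59 q7 1.04
rz -0.002
```

{"name": "apply_moves", "arguments": {"targets": "0.035 0.001 0 0.015 0 0 0; 0.035 0 0 0.012 0 0 0; 0.035 0 0 0.008 0 0 0; 0.035 0 0 0 0 0 0; 0.035 0 0 0 0 0 0"}}

```text
time: 19.58
tool_pos: [0.5439, -0.2615, 0.0124]
ee_rot: [0.639, 0.769, -0.0, -0.001]
ft_force: [-0.2, -0.0, 0.0]
width: 0.0356
grip_force: 0.0
```

```bash
python3 go.py .5456 -.2615 .0135 100.7
```

```text
t 19.5833 p [ 0.5439 -0.2615  0.0124] x [-0.183  0.983  0.001] y [ 0.983  0.183 -0.002] z [-0.002  0.001 -1.   ] w 0.03559895532095864 F [-0.2 -0.   0. ]
tool shift [-0.0004  0.0016 -0.0011] tool x angle 100.55 q7 1.07
rz -0.0026
```

{"name": "apply_moves", "arguments": {"targets": "0.035 0 0.0012 -0.001 0 0 0; 0.0 0 0 0 0 0 0; 0.0 0 0 0 0 0 0; 0.0 0 0 0 0 0 0; 0.0 0 0 0 0 0 0"}}

```text
time: 20.0
tool_pos: [0.5468, -0.2621, 0.0154]
ee_rot: [0.639, 0.769, 0.0, 0.001]
ft_force: [-0.4, -0.0, 2.9]
width: 0.0094
grip_force: 59.2
```

{"name": "apply_moves", "arguments": {"targets": "0.0 0 0 0 0 0 0; 0.0 0 0 -0.003 0 0 0; 0.0 0 0 -0.015 0 0 0; 0.0 0 0 -0.025 0 0 0; 0.0 0 0 -0.03 0 0 0"}}

```text
time: 20.42
tool_pos: [0.5442, -0.2606, 0.0872]
ee_rot: [0.639, 0.769, -0.001, -0.002]
ft_force: [-0.2, 0.2, -0.9]
width: 0.0102
grip_force: 58.9
```

{"name": "apply_moves", "arguments": {"targets": "0.0 0 0 -0.03 0 0 0; 0 0 0 -0.015 0 0 0.06; 0 0 0 0 0 0 0.12; 0 0 0 0 0 0 0.055; 0 0 0 0 0 0 0"}}

```text
time: 20.83
tool_pos: [0.5462, -0.2616, 0.1337]
ee_rot: [0.725, 0.689, 0.0, 0.0]
ft_force: [-0.3, -0.1, 0.2]
width: 0.01
grip_force: 58.9
```

```bash
python3 go.py .490 -.054 .10 87.3
```

```text
t 20.8333 p [ 0.5462 -0.2616  0.1337] x [ 0.052  0.999 -0.   ] y [ 0.999 -0.052  0.001] z [ 0.001 -0.    -1.   ] w 0.009969512777529015 F [-0.3 -0.1  0.2]
tool shift [ 0.2044 -0.0669  0.0336] tool x angle 87.04 q7 0.76
rz -0.0045
```

{"name": "apply_moves", "arguments": {"targets": "0 0.02 -0.0065 0 0 0 0; 0 0.037 -0.012 0 0 0 0; 0 0.037 -0.012 0 0 0 0; 0 0.037 -0.012 0 0 0 0; 0 0.037 -0.012 0 0 0 0"}}

```text
time: 21.25
tool_pos: [0.4989, -0.0898, 0.1324]
ee_rot: [0.725, 0.689, -0.0, -0.0]
ft_force: [0.3, 1.2, 1.3]
width: 0.01
grip_force: 58.9
```

{"name": "apply_moves", "arguments": {"targets": "0 0.025 -0.008 0.005 0 0 0; 0 0.0114 -0.0044 0.015 0 0 0; 0 0 0 0.03 0 0 0; 0 0 0 0.03 0 0 0; 0 0 0 0.03 0 0 0"}}

```text
time: 21.67
tool_pos: [0.4899, -0.0528, 0.0219]
ee_rot: [0.723, 0.69, 0.001, -0.0]
ft_force: [0.6, -0.2, -0.2]
width: 0.01
grip_force: 58.9
```

{"name": "apply_moves", "arguments": {"targets": "0 0 0 0.015 0 0 0; 0 0 0 0 0 0 0; 0 0 0 0 0 0 0; 0 0 0 0 0 0 0"}}

```text
time: 22.0
tool_pos: [0.4907, -0.0546, 0.0087]
ee_rot: [0.725, 0.689, 0.001, 0.001]
ft_force: [1.2, -0.7, -0.5]
width: 0.0096
grip_force: 58.9
```

```bash
python3 go.py .490 -.054 -.0186 87.3
```

```text
t 22.0 p [ 0.4907 -0.0546  0.0087] x [ 0.051  0.999 -0.   ] y [ 0.999 -0.051  0.002] z [ 0.002 -0.    -1.   ] w 0.009602873397083411 F [ 1.2 -0.7 -0.5]
tool shift [ 0.0005 -0.0007  0.0273] tool x angle 87.1 q7 0.54
rz -0.0034
```

{"name": "apply_moves", "arguments": {"targets": "0 0 0 0.012 0 0 0; 0 0 0 0.008 0 0 0; 0 0 0 0.004 0 0 0; 0 0 0 0.001 0 0 0; 0 0 0 0 0 0 0"}}

```text
time: 22.42
tool_pos: [0.4898, -0.0542, -0.0172]
ee_rot: [0.725, 0.689, 0.0, 0.0]
ft_force: [0.5, -0.0, -0.4]
width: 0.0099
grip_force: 58.9
```

{"name": "apply_moves", "arguments": {"targets": "0 0 0 0.001 0 0 0; 0 0 0 0.0005 0 0 0; 0 0 0 0 0 0 0"}}

```text
time: 22.67
tool_pos: [0.4901, -0.0541, -0.0186]
ee_rot: [0.725, 0.689, 0.0, 0.0]
ft_force: [-0.3, 0.1, 0.4]
width: 0.0099
grip_force: 59.0
```

{"name": "apply_moves", "arguments": {"targets": "0 0 0 0.0008 0 0 0; 0 0 0 0 0 0 0; 0.026 0 0 0 0 0 0; 0.026 0 0 0 0 0 0; 0.026 0 0 -0.005 0 0 0"}}

```text
time: 23.08
tool_pos: [0.4888, -0.054, -0.0152]
ee_rot: [0.725, 0.689, -0.001, -0.001]
ft_force: [0.2, -0.6, 0.1]
width: 0.0263
grip_force: 0.0
```

{"name": "apply_moves", "arguments": {"targets": "0.026 0 0 -0.02 0 0 0; 0.026 0 0 -0.03 0 0 0; 0.026 0 0 -0.035 0 0 0; 0.035 0 0 -0.03 0 0 -0.06; 0.035 0 0 -0.015 0 0 -0.12"}}

```text
time: 23.5
tool_pos: [0.4915, -0.055, 0.1184]
ee_rot: [0.659, 0.752, 0.001, 0.002]
ft_force: [0.4, -0.5, 0.1]
width: 0.0348
grip_force: 0.0
```

{"name": "apply_moves", "arguments": {"targets": "0.035 0 0 0 0 0 -0.06; 0.035 0 0 0 0 0 0; 0.035 0 0 0 0 0 0"}}

```text
time: 23.75
tool_pos: [0.4893, -0.0538, 0.1153]
ee_rot: [0.638, 0.77, 0.0, -0.0]
ft_force: [0.0, 0.4, -0.3]
width: 0.0348
grip_force: 0.0
```

```bash
python3 go.py .4864 -.2705 .0145 101.3
```

```text
t 23.75 p [ 0.4893 -0.0538  0.1153] x [-0.187  0.982  0.001] y [0.982 0.187 0.   ] z [-0.     0.001 -1.   ] w 0.034802773364220926 F [ 0.   0.4 -0.3]
tool shift [-0.2125 -0.0433  0.1006] tool x angle 100.75 q7 0.56
rz -0.0096
```

{"name": "apply_moves", "arguments": {"targets": "0.035 -0.02 -0.004 0 0 0 -0.0096; 0.035 -0.037 -0.0075 0 0 0 0; 0.035 -0.037 -0.0075 0 0 0 0; 0.035 -0.037 -0.0075 0 0 0 0; 0.035 -0.037 -0.0075 0 0 0 0"}}

```text
time: 24.17
tool_pos: [0.4882, -0.2264, 0.114]
ee_rot: [0.634, 0.774, -0.001, -0.001]
ft_force: [-0.3, -0.3, -0.0]
width: 0.035
grip_force: 0.0
```

{"name": "apply_moves", "arguments": {"targets": "0.035 -0.03 -0.006 0 0 0 0; 0.035 -0.0145 -0.0033 0.01 0 0 0; 0.035 0 0 0.025 0 0 0; 0.035 0 0 0.02 0 0 0; 0.035 0 0 0.01 0 0 0"}}

```text
time: 24.58
tool_pos: [0.486, -0.2703, 0.0467]
ee_rot: [0.635, 0.773, -0.001, -0.003]
ft_force: [-0.6, 0.5, -0.4]
width: 0.0351
grip_force: 0.0
```

{"name": "apply_moves", "arguments": {"targets": "0.035 0 0 0 0 0 0; 0.035 0 0 0 0 0 0; 0.035 0 0 0 0 0 0"}}

```text
time: 24.83
tool_pos: [0.4895, -0.2712, 0.0509]
ee_rot: [0.633, 0.774, -0.0, 0.001]
ft_force: [-0.7, -0.8, -0.2]
width: 0.0349
grip_force: 0.0
```

```bash
python3 go.py .4864 -.2705 .0145 101.3; python3 m3.py
```

```text
t 24.8333 p [ 0.4895 -0.2712  0.0509] x [-0.198  0.98  -0.001] y [0.98  0.198 0.001] z [ 0.001 -0.001 -1.   ] w 0.034934205886432146 F [-0.7 -0.8 -0.2]
tool shift [ 0.0013 -0.0029  0.0364] tool x angle 101.39 q7 1.11
rz 0.0016
bronze 8873 z 0.0368 cloud (array([ 538.2, -265.2]), 90.2, 50.9, 9.5) ray (array([ 538. , -264.8]), 89.7, 50.6, 9.8)
board 19770 z 0.0153 cloud (array([ 516.6, -268.4]), 175.5, 109.3, 10.8) ray (array([ 517.9, -269.2]), 182.6, 111.0, 10.8)
red none
white 2751 z 0.0488 cloud (array([ 486.2, -270.3]), 80.2, 10.8, -78.5) ray (array([ 486.1, -269.8]), 79.2, 10.8, -78.5)
steel 12176 z 0.0248 cloud (array([ 528. , -135.8]), 90.1, 46.9, -2.5) ray (array([ 527.7, -136.4]), 89.6, 47.4, -2.4)
```

{"name": "apply_moves", "arguments": {"targets": "0.035 0.001 -0.0022 0.014 0 0 0; 0.035 0 0 0.012 0 0 0; 0.035 0 0 0.008 0 0 0; 0.035 0 0 0 0 0 0; 0.035 0 0 0 0 0 0"}}

```text
time: 25.3
tool_pos: [0.4857, -0.27, 0.0152]
ee_rot: [0.633, 0.774, -0.0, -0.001]
ft_force: [-0.6, -0.3, -0.1]
width: 0.035
grip_force: 0.0
```

```bash
python3 go.py .4862 -.2705 .0145 101.3
```

```text
t 25.3 p [ 0.4857 -0.27    0.0152] x [-0.197  0.98   0.001] y [ 0.98   0.197 -0.002] z [-0.002  0.001 -1.   ] w 0.035020710741620324 F [-0.6 -0.3 -0.1]
tool shift [-0.0006  0.0004  0.0007] tool x angle 101.39 q7 1.15
rz 0.0016
```

Grip white, lift, and turn to the mat's yaw.

{"name": "apply_moves", "arguments": {"targets": "0.0 0 0 0.0003 0 0 0; 0.0 0 0 0 0 0 0; 0.0 0 0 0 0 0 0; 0.0 0 0 0 0 0 0; 0.0 0 0 0 0 0 0"}}

```text
time: 25.72
tool_pos: [0.4871, -0.2708, 0.0165]
ee_rot: [0.633, 0.774, 0.0, 0.001]
ft_force: [-0.9, 0.7, 2.0]
width: 0.0094
grip_force: 58.8
```

{"name": "apply_moves", "arguments": {"targets": "0.0 0 0 0 0 0 0; 0.0 0 0 -0.003 0 0 0; 0.0 0 0 -0.015 0 0 0; 0.0 0 0 -0.025 0 0 0; 0.0 0 0 -0.03 0 0 0"}}

```text
time: 26.13
tool_pos: [0.4849, -0.2696, 0.089]
ee_rot: [0.634, 0.774, -0.001, -0.002]
ft_force: [0.1, -0.4, 0.4]
width: 0.0091
grip_force: 58.6
```

{"name": "apply_moves", "arguments": {"targets": "0.0 0 0 -0.03 0 0 0; 0 0 0 -0.015 0 0 0.06; 0 0 0 0 0 0 0.12; 0 0 0 0 0 0 0.065; 0 0 0 0 0 0 0"}}

```text
time: 26.55
tool_pos: [0.4869, -0.2704, 0.1352]
ee_rot: [0.724, 0.69, 0.0, 0.0]
ft_force: [-0.7, 0.3, -0.4]
width: 0.0094
grip_force: 58.6
```

```bash
python3 go.py .533 -.0555 .10 87.3
```

```text
t 26.55 p [ 0.4869 -0.2704  0.1352] x [ 0.047  0.999 -0.   ] y [ 0.999 -0.047  0.001] z [ 0.001 -0.    -1.   ] w 0.009433699074070961 F [-0.7  0.3 -0.4]
tool shift [0.2168 0.0359 0.0352] tool x angle 87.29 q7 0.81
rz -0.0001
```

{"name": "apply_moves", "arguments": {"targets": "0 0.02 0.003 0 0 0 0; 0 0.037 0.006 0 0 0 0; 0 0.037 0.006 0 0 0 0; 0 0.037 0.006 0 0 0 0; 0 0.037 0.006 0 0 0 0"}}

```text
time: 26.97
tool_pos: [0.5211, -0.1024, 0.1343]
ee_rot: [0.723, 0.691, 0.0, -0.0]
ft_force: [1.0, -0.4, -1.0]
width: 0.0092
grip_force: 58.7
```

{"name": "apply_moves", "arguments": {"targets": "0 0.03 0.005 0.005 0 0 0; 0 0.0188 0.0039 0.015 0 0 0; 0 0 0 0.03 0 0 0; 0 0 0 0.03 0 0 0; 0 0 0 0.03 0 0 0"}}

```text
time: 27.38
tool_pos: [0.533, -0.0542, 0.0233]
ee_rot: [0.722, 0.692, 0.0, 0.0]
ft_force: [-0.9, -0.8, 0.4]
width: 0.0094
grip_force: 58.7
```

{"name": "apply_moves", "arguments": {"targets": "0 0 0 0.015 0 0 0; 0 0 0 0 0 0 0; 0 0 0 0 0 0 0; 0 0 0 0 0 0 0"}}

```text
time: 27.72
tool_pos: [0.5336, -0.056, 0.0103]
ee_rot: [0.723, 0.691, 0.001, 0.001]
ft_force: [0.9, 0.0, -0.8]
width: 0.0096
grip_force: 58.7
```

```bash
python3 go.py .533 -.0555 -.0177 87.3
```

```text
t 27.7167 p [ 0.5336 -0.056   0.0103] x [ 0.046  0.999 -0.   ] y [ 0.999 -0.046  0.002] z [ 0.002 -0.    -1.   ] w 0.009626798038206607 F [ 0.9  0.  -0.8]
tool shift [ 0.0005 -0.0007  0.028 ] tool x angle 87.37 q7 0.55
rz 0.0013
```

{"name": "apply_moves", "arguments": {"targets": "0 0 0 0.012 0 0 0; 0 0 0 0.008 0 0 0; 0 0 0 0.005 0 0 0; 0 0 0 0.002 0 0 0; 0 0 0 0.0008 0 0 0"}}

```text
time: 28.13
tool_pos: [0.5322, -0.0551, -0.0177]
ee_rot: [0.723, 0.691, 0.0, -0.002]
ft_force: [-5.3, 2.7, 19.7]
width: 0.0096
grip_force: 61.0
```

{"name": "apply_moves", "arguments": {"targets": "0 0 0 0.0006 0 0 0; 0 0 0 0 0 0 0; 0 0 0 0 0 0 0"}}

```text
time: 28.38
tool_pos: [0.5321, -0.0551, -0.0177]
ee_rot: [0.723, 0.691, 0.001, -0.002]
ft_force: [-5.6, 2.5, 16.2]
width: 0.0096
grip_force: 60.7
```

{"name": "apply_moves", "arguments": {"targets": "0 0 0 -0.0008 0 0 0; 0.026 0 0 0 0 0 0; 0.026 0 0 0 0 0 0; 0.026 0 0 -0.005 0 0 0; 0.026 0 0 -0.02 0 0 0"}}

```text
time: 28.8
tool_pos: [0.5296, -0.055, 0.0043]
ee_rot: [0.723, 0.691, -0.002, -0.002]
ft_force: [0.3, -0.7, -0.3]
width: 0.0256
grip_force: 0.0
```

{"name": "apply_moves", "arguments": {"targets": "0.026 0 0 -0.03 0 0 0; 0.03 0 0 -0.035 0 0 0; 0.04 0 0 -0.035 0 0 0; 0.075 0 0 -0.03 0 0 -0.05; 0.075 0 0 -0.01 0 0 -0.12"}}

```text
time: 29.22
tool_pos: [0.5355, -0.0567, 0.1506]
ee_rot: [0.661, 0.75, 0.002, 0.003]
ft_force: [0.7, -0.8, -0.2]
width: 0.0631
grip_force: 0.0
```

{"name": "apply_moves", "arguments": {"targets": "0.075 0 0 0 0 0 -0.12; 0.075 0 0 0 0 0 -0.12; 0.075 0 0 0 0 0 -0.12; 0.075 0 0 0 0 0 -0.12; 0.075 0 0 0 0 0 -0.12"}}

```text
time: 29.63
tool_pos: [0.5322, -0.0557, 0.1464]
ee_rot: [0.408, 0.913, -0.0, -0.0]
ft_force: [0.1, 0.3, 0.6]
width: 0.075
grip_force: 0.0
```

{"name": "apply_moves", "arguments": {"targets": "0.075 0 0 0 0 0 -0.12; 0.075 0 0 0 0 0 -0.12; 0.075 0 0 0 0 0 -0.12; 0.075 0 0 0 0 0 -0.12; 0.075 0 0 0 0 0 -0.12"}}

```text
time: 30.05
tool_pos: [0.5322, -0.0558, 0.1463]
ee_rot: [0.12, 0.993, -0.0, -0.0]
ft_force: [0.1, 0.3, 0.1]
width: 0.0753
grip_force: 0.0
```

{"name": "apply_moves", "arguments": {"targets": "0.075 0 0 0 0 0 -0.12; 0.075 0 0 0 0 0 -0.12; 0.075 0 0 0 0 0 -0.12; 0.075 0 0 0 0 0 -0.055; 0.075 0 0 0 0 0 0"}}

```text
time: 30.47
tool_pos: [0.5322, -0.0558, 0.1463]
ee_rot: [-0.084, 0.996, 0.0, -0.0]
ft_force: [-0.2, 0.0, -0.2]
width: 0.075
grip_force: 0.0
```

```bash
python3 go.py .5156 -.269 .10 189.6; python3 m3.py; python3 - <<'E'
from m1 import *
g=grab('side');C=cloud(g);z=C[...,2]
hsv=cv2.cvtColor(g["im"],cv2.COLOR_RGB2HSV);H,S,V=[hsv[...,i] for i in range(3)]
m=(H>15)&(H<30)&(S>150)&(abs(z-.037)<.006)&(C[...,1]<-.2)&(C[...,1]>-.4)&(C[...,0]<.62); m=big(m)&m
v,u=np.nonzero(m); print("bronze side",rect(C[m]),rect(ray(g,np.c_[u,v],.037)))
E
```

```text
t 30.4667 p [ 0.5322 -0.0558  0.1463] x [-0.986 -0.168  0.   ] y [-0.168  0.986  0.   ] z [-0.  0. -1.] w 0.07497212371829305 F [-0.2  0.  -0.2]
tool shift [ 0.0521 -0.2074  0.0463] tool x angle -170.36 q7 1.97
rz 0.0008
bronze 9216 z 0.0367 cloud (array([ 515.5, -269. ]), 135.2, 51.1, 9.8) ray (array([ 515.2, -267.1]), 134.1, 52.7, 9.7)
board 15246 z 0.0153 cloud (array([ 516.8, -269.7]), 175.3, 112.7, 10.8) ray (array([ 517.4, -271.7]), 180.3, 122.6, 10.5)
red none
white 11 z 0.0463 cloud (array([ 675.1, -267.4]), 3.6, 1.6, -36.9) ray (array([ 672.8, -265.2]), 4.5, 1.7, -47.2)
steel 5278 z 0.0248 cloud (array([ 527.6, -133.7]), 89.9, 49.6, -2.7) ray (array([ 527.5, -133.3]), 89.7, 49.7, -2.9)
bronze side (array([ 515.5, -272.7]), 136.8, 46.4, 9.6) (array([ 514.8, -272.7]), 136.1, 46.2, 9.3)
```

{"name": "apply_moves", "arguments": {"targets": "0.075 0.005 -0.02 0 0 0 0; 0.075 0.0092 -0.0368 0 0 0 0; 0.075 0.0092 -0.0368 0 0 0 0; 0.075 0.0092 -0.0368 0 0 0 0; 0.075 0.0092 -0.0368 0 0 0 0"}}

```text
time: 30.98
tool_pos: [0.519, -0.2287, 0.1464]
ee_rot: [-0.084, 0.996, -0.0, 0.0]
ft_force: [1.1, -0.1, 0.1]
width: 0.0751
grip_force: 0.0
```

{"name": "apply_moves", "arguments": {"targets": "0.075 0.007 -0.027 0.01 0 0 0; 0.075 0.0033 -0.0132 0.025 0 0 0; 0.075 0 0 0.03 0 0 0; 0.075 0 0 0.03 0 0 0; 0.075 0 0 0.02 0 0 0"}}

```text
time: 31.4
tool_pos: [0.5141, -0.2685, 0.0287]
ee_rot: [-0.083, 0.997, 0.001, -0.002]
ft_force: [-0.3, -0.0, 0.1]
width: 0.0749
grip_force: 0.0
```

{"name": "apply_moves", "arguments": {"targets": "0.075 0 0 0.01 0 0 0; 0.075 0 0 0 0 0 0; 0.075 0 0 0 0 0 0; 0.075 0 0 0 0 0 0"}}

```text
time: 31.73
tool_pos: [0.5172, -0.2695, 0.0229]
ee_rot: [-0.084, 0.996, -0.001, 0.001]
ft_force: [0.1, 0.3, 0.6]
width: 0.0744
grip_force: 0.0
```

```bash
python3 go.py .5155 -.2692 -.011 189.7
```

```text
t 31.7333 p [ 0.5172 -0.2695  0.0229] x [-0.986 -0.167 -0.002] y [-0.167  0.986 -0.002] z [ 0.003 -0.001 -1.   ] w 0.07443604577965596 F [0.1 0.3 0.6]
tool shift [0.0017 0.0006 0.0339] tool x angle -170.38 q7 2.54
rz -0.0015
```

{"name": "apply_moves", "arguments": {"targets": "0.075 0 0.0005 0.014 0 0 0; 0.075 0 0 0.012 0 0 0; 0.075 0 0 0.006 0 0 0; 0.075 0 0 0.002 0 0 0; 0.075 0 0 0 0 0 0"}}

```text
time: 32.15
tool_pos: [0.5148, -0.2677, -0.0137]
ee_rot: [-0.084, 0.996, 0.0, -0.001]
ft_force: [-0.3, -0.9, 0.6]
width: 0.0749
grip_force: 0.0
```

{"name": "apply_moves", "arguments": {"targets": "0.075 0 0 0 0 0 0; 0.075 0 0 0 0 0 0"}}

```text
time: 32.32
tool_pos: [0.516, -0.2685, -0.0124]
ee_rot: [-0.084, 0.996, -0.0, 0.0]
ft_force: [-0.0, -0.5, 0.0]
width: 0.0752
grip_force: 0.0
```

```bash
python3 go.py .5155 -.2692 -.011 189.7
```

```text
t 32.3167 p [ 0.516  -0.2685 -0.0124] x [-0.986 -0.167 -0.   ] y [-0.167  0.986 -0.   ] z [ 0. -0. -1.] w 0.07521118001151147 F [-0.  -0.5  0. ]
tool shift [ 0.0006 -0.0006 -0.0014] tool x angle -170.39 q7 2.57
rz -0.0015
```

Raise 1 mm, grip, lift to about z = 0.11.

{"name": "apply_moves", "arguments": {"targets": "0.075 0 0 -0.0012 0 0 0; 0.035 0 0 0 0 0 0; 0.035 0 0 0 0 0 0; 0.035 0 0 0 0 0 0; 0.035 0 0 0 0 0 0"}}

```text
time: 32.73
tool_pos: [0.5164, -0.2691, -0.0105]
ee_rot: [-0.084, 0.996, -0.001, 0.001]
ft_force: [-1.0, -1.2, 5.1]
width: 0.0486
grip_force: 65.7
```

{"name": "apply_moves", "arguments": {"targets": "0.035 0 0 0 0 0 0; 0.035 0 0 -0.003 0 0 0; 0.035 0 0 -0.01 0 0 0; 0.035 0 0 -0.02 0 0 0; 0.035 0 0 -0.03 0 0 0"}}

```text
time: 33.15
tool_pos: [0.5117, -0.2654, 0.0486]
ee_rot: [-0.084, 0.996, 0.002, -0.004]
ft_force: [0.9, 0.6, -4.2]
width: 0.0487
grip_force: 64.6
```

{"name": "apply_moves", "arguments": {"targets": "0.035 0 0 -0.03 0 0 0; 0.035 0 0 -0.02 0 0 0; 0.035 0 0 -0.01 0 0 0; 0.035 0 0 0 0 0 0; 0.035 0 0 0 0 0 0"}}

```text
time: 33.57
tool_pos: [0.515, -0.2673, 0.1108]
ee_rot: [-0.084, 0.996, 0.001, -0.001]
ft_force: [0.5, -1.0, -4.8]
width: 0.0489
grip_force: 64.8
```

```bash
python3 go.py .513 .10 .11 183.2
```

```text
t 33.5667 p [ 0.515  -0.2673  0.1108] x [-0.986 -0.168  0.001] y [-0.168  0.986  0.001] z [-0.001  0.001 -1.   ] w 0.04892262027009001 F [ 0.5 -1.  -4.8]
tool shift [-0.0596  0.3624  0.0012] tool x angle -170.35 q7 2.46
rz 0.1126
```

{"name": "apply_moves", "arguments": {"targets": "0.035 -0.003 0.016 0 0 0 0; 0.035 -0.0056 0.034 0 0 0 0; 0.035 -0.0056 0.034 0 0 0 0; 0.035 -0.0056 0.034 0 0 0 0; 0.035 -0.0056 0.034 0 0 0 0"}}

```text
time: 33.98
tool_pos: [0.5126, -0.1121, 0.109]
ee_rot: [-0.084, 0.996, 0.0, -0.003]
ft_force: [0.4, -0.0, -5.3]
width: 0.0488
grip_force: 64.7
```

{"name": "apply_moves", "arguments": {"targets": "0.035 -0.0056 0.034 0 0 0 0; 0.035 -0.0056 0.034 0 0 0 0; 0.035 -0.0056 0.034 0 0 0 0; 0.035 -0.0056 0.034 0 0 0 0; 0.035 -0.0056 0.034 0 0 0 0"}}

```text
time: 34.4
tool_pos: [0.5117, 0.0596, 0.1092]
ee_rot: [-0.084, 0.996, -0.001, -0.002]
ft_force: [1.1, 0.4, -4.8]
width: 0.0486
grip_force: 64.7
```

{"name": "apply_moves", "arguments": {"targets": "0.035 -0.004 0.024 0 0 0 0; 0.035 -0.0022 0.0164 0 0 0 0.03; 0.035 0 0 0 0 0 0.082; 0.035 0 0 0 0 0 0; 0.035 0 0 0 0 0 0"}}

```text
time: 34.82
tool_pos: [0.5119, 0.0983, 0.1096]
ee_rot: [-0.029, 1.0, -0.001, -0.002]
ft_force: [-0.4, -1.1, -5.5]
width: 0.049
grip_force: 64.7
```

{"name": "apply_moves", "arguments": {"targets": "0.035 0 0 0 0 0 0; 0.035 0 0 0 0 0 0"}}

```text
time: 34.98
tool_pos: [0.5133, 0.0975, 0.1109]
ee_rot: [-0.027, 1.0, -0.0, -0.001]
ft_force: [-1.1, -1.0, -4.7]
width: 0.0483
grip_force: 64.7
```

```bash
python3 go.py .513 .10 .03 183.2; cat > m4.py <<'E'
from m1 import *
g=grab('wrist'); C=cloud(g); z=C[...,2]; s=g["s"];Rt=Ro.from_quat(s["ee_rot"]).as_matrix(); p=np.array(s["tool_pos"])
T=(C-p)@Rt
b=(abs(T[...,2]+.0475)<.006)&(abs(T[...,0])<.09)&(abs(T[...,1])<.04)&(g["im"][...,0].astype(int)-g["im"][...,2]>60)
b=big(b)&b; print("bronze tool mm",rect(T[b]),b.sum())
m=(z>.02)&(z<.035)&(C[...,1]>0)&(C[...,1]<.2)&(C[...,0]>.4)&(C[...,0]<.62)&(g["z"]>0)
n,l,s_,c=cv2.connectedComponentsWithStats(m.astype(np.uint8))
for i in range(1,n):
    if s_[i,4]>6: print("pin",s_[i,4],C[l==i].mean(0).round(4),C[l==i][:,2].max().round(4),c[i].round())
save(g,'m4.png')
E
python3 m4.py
```

```text
t 34.9833 p [0.5133 0.0975 0.1109] x [-0.998 -0.055  0.001] y [-0.055  0.998 -0.001] z [-0.001 -0.001 -1.   ] w 0.04825096767974962 F [-1.1 -1.  -4.7]
tool shift [0.     0.0026 0.0809] tool x angle -176.86 q7 1.59
rz -0.0011
bronze tool mm (array([15.7,  0.7]), 105.1, 50.9, 0.1) 25806
pin 64 [0.4394 0.097  0.0252] 0.0285 [326. 132.]
```

View pics/m4.png

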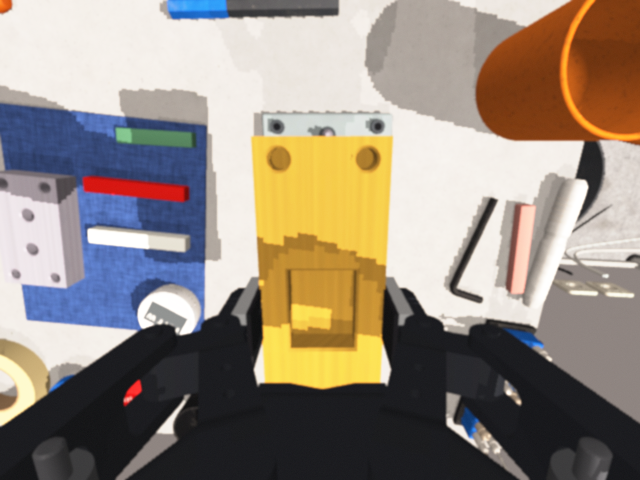

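{"name": "apply_moves", "arguments": {"targets": "0.035 0 0.0028 0.015 0 0 0; 0.035 0 0 0.025 0 0 0; 0.035 0 0 0.025 0 0 0; 0.035 0 0 0.02 0 0 0; 0.035 0 0 0.012 0 0 0"}}

```text
time: 35.45
tool_pos: [0.512, 0.1009, 0.0124]
ee_rot: [-0.028, 1.0, -0.001, -0.002]
ft_force: [-0.3, 0.3, -4.1]
width: 0.0487
grip_force: 64.5
```

{"name": "apply_moves", "arguments": {"targets": "0.035 0 0 0 0 0 0; 0.035 0 0 0 0 0 0; 0.035 0 0 0 0 0 0; 0.035 0 0 0 0 0 0"}}

```text
time: 35.78
tool_pos: [0.5156, 0.1021, 0.0162]
ee_rot: [-0.028, 1.0, 0.001, 0.002]
ft_force: [0.9, -0.1, -3.8]
width: 0.0484
grip_force: 64.6
```

```bash
sed -i "s/m4.png/m5.png/" m4.py; python3 go.py .5133 .1005 .01 183.2; python3 m4.py; python3 - <<'E'
from m1 import *
g=grab('side'); C=cloud(g); z=C[...,2]
a=grab('wrist')['im'][40:240,220:420]
im=np.hstack([cv2.resize(g['im'][150:260,180:320],(500,400)),cv2.resize(a,(300,400))]); save(dict(im=im),'m6.png')
m=(z>.02)&(z<.0295)&(C[...,1]>0.03)&(C[...,1]<.17)&(C[...,0]>.42)&(C[...,0]<.6)
n,l,s_,c=cv2.connectedComponentsWithStats(m.astype(np.uint8))
for i in range(1,n):
    if s_[i,4]>4: print("pin",s_[i,4],C[l==i].mean(0).round(4),c[i].round())
E
```

```text
t 35.7833 p [0.5156 0.1021 0.0162] x [-0.998 -0.056 -0.003] y [-0.056  0.998  0.001] z [ 0.003  0.001 -1.   ] w 0.048416685619933064 F [ 0.9 -0.1 -3.8]
tool shift [ 0.0024 -0.0015  0.0061] tool x angle -176.8 q7 1.7
rz -0.0001
bronze tool mm (array([15.6,  0.7]), 105.3, 51.2, 0.2) 25870
pin 236 [0.4406 0.0973 0.0248] 0.0283 [320. 123.]
pin 48 [0.468  0.0656 0.0249] 0.0287 [250. 179.]
pin 13 [0.4645 0.1329 0.0234] 0.0249 [391. 179.]
pin 36 [0.5627 0.071  0.025 ] 0.0286 [261. 353.]
pin 12 [0.5628 0.0697 0.0245] [279. 198.]
pin 12 [0.4394 0.0941 0.0236] [218. 219.]
pin 15 [0.4671 0.0645 0.0233] [239. 223.]
```

View pics/m6.png

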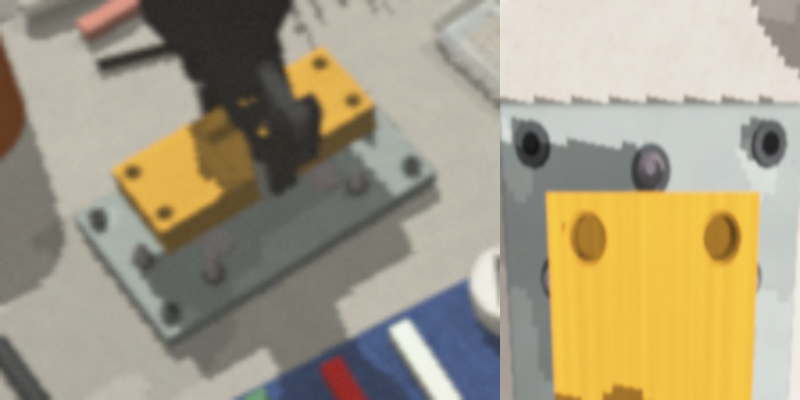

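{"name": "apply_moves", "arguments": {"targets": "0.035 0 0 0.003 0 0 0; 0.035 0 0 0.002 0 0 0; 0.035 0 0 0 0 0 0; 0.035 0 0 0 0 0 0; 0.035 0 0 0 0 0 0"}}

```text
time: 36.35
tool_pos: [0.5136, 0.1018, 0.0094]
ee_rot: [-0.028, 1.0, -0.0, -0.0]
ft_force: [0.1, 0.1, -4.9]
width: 0.0484
grip_force: 64.7
```

```bash
python3 go.py .5138 .1005 .006 183.2
```

```text
t 36.35 p [0.5136 0.1018 0.0094] x [-0.998 -0.056  0.   ] y [-0.056  0.998 -0.   ] z [-0. -0. -1.] w 0.048424024460098886 F [ 0.1  0.1 -4.9]
tool shift [-0.0002 -0.0013  0.0034] tool x angle -176.79 q7 1.71
rz 0.0002
```

{"name": "apply_moves", "arguments": {"targets": "0.035 0 -0.001 0.002 0 0 0; 0.035 0 0 0.002 0 0 0; 0.035 0 0 0.002 0 0 0; 0.035 0 0 0.002 0 0 0; 0.035 0 0 0.001 0 0 0"}}

```text
time: 36.77
tool_pos: [0.5135, 0.1008, 0.0001]
ee_rot: [-0.028, 1.0, -0.0, -0.0]
ft_force: [-0.7, 0.4, -4.1]
width: 0.0486
grip_force: 64.7
```

{"name": "apply_moves", "arguments": {"targets": "0.035 0 0 0.0015 0 0 0; 0.035 0 0 0.0015 0 0 0; 0.035 0 0 0 0 0 0"}}

```text
time: 37.02
tool_pos: [0.5135, 0.1008, -0.0028]
ee_rot: [-0.028, 1.0, -0.0, -0.0]
ft_force: [-0.3, 0.3, -4.5]
width: 0.0485
grip_force: 64.7
```

Bottom is at 0.0227, below the pin tips, with no contact force. Continuing down.

{"name": "apply_moves", "arguments": {"targets": "0.035 0 0 0.002 0 0 0; 0.035 0 0 0.002 0 0 0; 0.035 0 0 0.0015 0 0 0; 0.035 0 0 0.001 0 0 0; 0.035 0 0 0 0 0 0"}}

```text
time: 37.43
tool_pos: [0.5135, 0.1008, -0.0092]
ee_rot: [-0.028, 1.0, -0.0, -0.0]
ft_force: [0.1, -0.4, -5.5]
width: 0.0487
grip_force: 64.7
```

{"name": "apply_moves", "arguments": {"targets": "0.035 0 0 0.0008 0 0 0; 0.035 0 0 0.0006 0 0 0; 0.035 0 0 0 0 0 0"}}

```text
time: 37.68
tool_pos: [0.5138, 0.1009, -0.0104]
ee_rot: [-0.028, 1.0, 0.0, 0.0]
ft_force: [-0.3, -0.8, -5.2]
width: 0.0487
grip_force: 64.7
```

{"name": "apply_moves", "arguments": {"targets": "0.035 0 0 0.0006 0 0 0; 0.035 0 0 0.0005 0 0 0; 0.035 0 0 0 0 0 0"}}

```text
time: 37.93
tool_pos: [0.5138, 0.1009, -0.0105]
ee_rot: [-0.028, 1.0, 0.0, -0.0]
ft_force: [-3.6, 0.2, 6.0]
width: 0.0488
grip_force: 65.8
```

{"name": "apply_moves", "arguments": {"targets": "0.068 0 0 0 0 0 0; 0.068 0 0 0 0 0 0; 0.068 0 0 -0.003 0 0 0; 0.068 0 0 -0.015 0 0 0; 0.068 0 0 -0.025 0 0 0"}}

```text
time: 38.35
tool_pos: [0.5117, 0.1003, 0.0303]
ee_rot: [-0.028, 1.0, -0.001, -0.002]
ft_force: [-0.1, 0.4, 0.6]
width: 0.0681
grip_force: 0.0
```

{"name": "apply_moves", "arguments": {"targets": "0.068 0 0 -0.035 0 0 0; 0.05 0 0 -0.03 0 0 0; 0.035 0 0 -0.02 0 0 0.1; 0.03 0 0 0 0 0 0.12; 0.03 0 0 0 0 0 0.12"}}

```text
time: 38.77
tool_pos: [0.516, 0.1015, 0.1191]
ee_rot: [0.145, 0.989, 0.002, 0.002]
ft_force: [-1.0, -0.8, -0.2]
width: 0.0301
grip_force: 0.0
```

{"name": "apply_moves", "arguments": {"targets": "0.03 0 0 0 0 0 0.12; 0.03 0 0 0 0 0 0.12; 0.03 0 0 0 0 0 0.12; 0.03 0 0 0 0 0 0.12; 0.03 0 0 0 0 0 0.12"}}

```text
time: 39.18
tool_pos: [0.5142, 0.101, 0.1171]
ee_rot: [0.431, 0.903, 0.001, 0.0]
ft_force: [0.5, -0.2, 0.3]
width: 0.0302
grip_force: 0.0
```

{"name": "apply_moves", "arguments": {"targets": "0.03 0 0 0 0 0 0.12; 0.03 0 0 0 0 0 0.12; 0.03 0 0 0 0 0 0.12; 0.03 0 0 0 0 0 0.12; 0.03 0 0 0 0 0 0.12"}}

```text
time: 39.6
tool_pos: [0.5142, 0.101, 0.117]
ee_rot: [0.678, 0.735, 0.001, 0.0]
ft_force: [-0.2, -0.4, 0.1]
width: 0.0298
grip_force: 0.0
```

{"name": "apply_moves", "arguments": {"targets": "0.03 0 0 0 0 0 0.012; 0.03 0 0 0 0 0 0; 0.03 0 0 0 0 0 0"}}

```text
time: 39.85
tool_pos: [0.514, 0.1009, 0.1167]
ee_rot: [0.679, 0.734, 0.0, 0.0]
ft_force: [-0.4, 0.1, 0.0]
width: 0.0297
grip_force: 0.0
```

```bash
python3 go.py .532 -.0553 -.0175 87.3; python3 - <<'E'
from m1 import *
for n in('wrist','side'):
    g=grab(n);C=cloud(g);z=C[...,2]
    hsv=cv2.cvtColor(g["im"],cv2.COLOR_RGB2HSV);H,S,V=[hsv[...,i] for i in range(3)]
    ok=(g["z"]>0)&(C[...,0]>.3)&(C[...,0]<.7)&(C[...,1]<.2)
    for nm,m in(("bronze",(H>15)&(H<30)&(S>150)&(abs(z-.037)<.008)),("red",((H<6)|(H>174))&(S>150)&(abs(z-.015)<.006)&(C[...,0]<.58)),("white",(S<60)&(V>150)&(abs(z-.015)<.004)&(C[...,0]<.575)&(C[...,0]>.47)&(abs(C[...,1]+.055)<.06))):
        m=m&ok; m=big(m)&m
        if m.sum()>20: print(n,nm,rect(C[m]),"z",np.percentile(C[m][:,2],[5,50,95]).round(4))
E
```

```text
t 39.85 p [0.514  0.1009 0.1167] x [-0.077  0.997  0.   ] y [0.997 0.077 0.   ] z [ 0.  0. -1.] w 0.029718048571972827 F [-0.4  0.1  0. ]
tool shift [-0.1572  0.0059  0.1342] tool x angle 94.43 q7 0.21
rz 0.1245
wrist bronze (array([513.5, 101.4]), 135.4, 50.6, 3.2) z [0.0355 0.0367 0.0378]
wrist red (array([491.9, -33.2]), 41.8, 10.3, 86.9) z [0.0134 0.0147 0.0158]
wrist white (array([533.9, -36.2]), 44.3, 11.5, 87.4) z [0.0135 0.0148 0.0158]
side bronze (array([512.2,  96.6]), 135.1, 48.3, 2.9) z [0.0332 0.0359 0.038 ]
side red (array([489.8, -57.3]), 76.4, 11.6, 86.3) z [0.0117 0.0141 0.0165]
side white (array([532.4, -58.3]), 75.5, 12.2, 87.5) z [0.0117 0.0141 0.0166]
```

{"name": "apply_moves", "arguments": {"targets": "0.03 -0.02 0.001 0 0 0 0.06; 0.03 -0.035 0.001 0 0 0 0.0645; 0.03 -0.035 0.006 0 0 0 0; 0.03 -0.035 0.006 0.01 0 0 0; 0.03 -0.02 0.004 0.02 0 0 0"}}

```text
time: 40.37
tool_pos: [0.5319, -0.0496, 0.0889]
ee_rot: [0.725, 0.688, 0.002, 0.003]
ft_force: [0.6, -0.1, 0.1]
width: 0.0296
grip_force: 0.0
```

{"name": "apply_moves", "arguments": {"targets": "0.03 -0.01 0.001 0.03 0 0 0; 0.03 0 0 0.03 0 0 0; 0.03 0 0 0.015 0 0 0; 0.03 0 0 0 0 0 0; 0.03 0 0 0 0 0 0"}}

```text
time: 40.78
tool_pos: [0.5292, -0.055, 0.0111]
ee_rot: [0.724, 0.689, -0.001, -0.001]
ft_force: [0.7, 0.1, -0.1]
width: 0.0301
grip_force: 0.0
```

{"name": "apply_moves", "arguments": {"targets": "0.03 0 0 0 0 0 0; 0.03 0 0 0 0 0 0"}}

```text
time: 40.95
tool_pos: [0.5315, -0.0546, 0.0131]
ee_rot: [0.724, 0.69, 0.001, 0.001]
ft_force: [-0.2, 0.4, 0.4]
width: 0.03
grip_force: 0.0
```

```bash
python3 go.py .533 -.0555 -.019 87.3
```

```text
t 40.95 p [ 0.5315 -0.0546  0.0131] x [0.049 0.999 0.   ] y [ 0.999 -0.049  0.003] z [ 0.003  0.    -1.   ] w 0.03003434579012235 F [-0.2  0.4  0.4]
tool shift [-0.0008  0.0015  0.0321] tool x angle 87.19 q7 0.54
rz -0.0018
```

{"name": "apply_moves", "arguments": {"targets": "0.03 0 0.001 0.012 0 0 0; 0.03 0 0 0.012 0 0 0; 0.03 0 0 0.006 0 0 0; 0.03 0 0 0.002 0 0 0; 0.03 0 0 0 0 0 0"}}

```text
time: 41.37
tool_pos: [0.5297, -0.0547, -0.0215]
ee_rot: [0.724, 0.689, -0.001, -0.001]
ft_force: [-0.1, 1.1, 0.7]
width: 0.0297
grip_force: 0.0
```

{"name": "apply_moves", "arguments": {"targets": "0.03 0 0 0 0 0 0; 0 0 0 0 0 0 0; 0 0 0 0 0 0 0; 0 0 0 0 0 0 0; 0 0 0 0 0 0 0"}}

```text
time: 41.78
tool_pos: [0.5313, -0.055, -0.0199]
ee_rot: [0.725, 0.689, 0.0, 0.0]
ft_force: [-0.6, 0.1, 2.9]
width: 0.0098
grip_force: 59.7
```

{"name": "apply_moves", "arguments": {"targets": "0 0 0 -0.003 0 0 0; 0 0 0 -0.015 0 0 0; 0 0 0 -0.03 0 0 0; 0 0 0 -0.035 0 0 0; 0 0 0 -0.03 0 0 -0.06"}}

```text
time: 42.2
tool_pos: [0.5303, -0.055, 0.0937]
ee_rot: [0.703, 0.711, -0.001, -0.0]
ft_force: [0.3, 0.3, 0.0]
width: 0.0098
grip_force: 59.5
```

{"name": "apply_moves", "arguments": {"targets": "0 0 0 -0.015 0 0 -0.12; 0 0 0 0 0 0 -0.0585; 0 0 0 0 0 0 0; 0 0 0 0 0 0 0"}}

```text
time: 42.53
tool_pos: [0.5304, -0.0544, 0.1075]
ee_rot: [0.638, 0.77, 0.0, -0.0]
ft_force: [-0.1, 0.1, -1.0]
width: 0.0101
grip_force: 59.5
```

```bash
python3 go.py .4873 -.2756 .10 100.9
```

```text
t 42.5333 p [ 0.5304 -0.0544  0.1075] x [-0.186  0.983  0.001] y [ 0.983  0.186 -0.   ] z [-0.     0.001 -1.   ] w 0.010113701089002598 F [-0.1  0.1 -1. ]
tool shift [-0.2093 -0.0835  0.0073] tool x angle 100.73 q7 0.62
rz -0.003
```

{"name": "apply_moves", "arguments": {"targets": "0 -0.02 -0.008 0 0 0 0; 0 -0.035 -0.014 0 0 0 0; 0 -0.035 -0.014 0 0 0 0; 0 -0.035 -0.014 0 0 0 0; 0 -0.035 -0.014 0 0 0 0"}}

```text
time: 42.95
tool_pos: [0.4965, -0.2247, 0.1064]
ee_rot: [0.638, 0.77, -0.001, -0.001]
ft_force: [-0.4, 0.8, -0.2]
width: 0.0099
grip_force: 59.5
```

{"name": "apply_moves", "arguments": {"targets": "0 -0.03 -0.012 0 0 0 -0.003; 0 -0.0188 -0.0075 0.01 0 0 0; 0 0 0 0.025 0 0 0; 0 0 0 0.025 0 0 0; 0 0 0 0.02 0 0 0"}}

```text
time: 43.37
tool_pos: [0.4861, -0.2756, 0.0249]
ee_rot: [0.637, 0.77, -0.001, -0.002]
ft_force: [-0.6, 1.0, -0.3]
width: 0.0096
grip_force: 59.5
```

{"name": "apply_moves", "arguments": {"targets": "0 0 0 0.01 0 0 0; 0 0 0 0 0 0 0; 0 0 0 0 0 0 0; 0 0 0 0 0 0 0; 0 0 0 0 0 0 0"}}

```text
time: 43.78
tool_pos: [0.4892, -0.2762, 0.0189]
ee_rot: [0.636, 0.772, 0.0, 0.001]
ft_force: [0.2, -0.3, -0.3]
width: 0.0098
grip_force: 59.5
```

```bash
python3 go.py .4873 -.2751 -.0079 100.8
```

```text
t 43.7833 p [ 0.4892 -0.2762  0.0189] x [-0.191  0.982 -0.002] y [0.982 0.191 0.002] z [ 0.002 -0.001 -1.   ] w 0.009826637993133151 F [ 0.2 -0.3 -0.3]
tool shift [ 0.0014 -0.0017  0.0268] tool x angle 100.99 q7 1.15
rz 0.0033
```

{"name": "apply_moves", "arguments": {"targets": "0 0.001 -0.001 0.01 0 0 0.003; 0 0 0 0.008 0 0 0; 0 0 0 0.004 0 0 0; 0 0 0 0 0 0 0; 0 0 0 0 0 0 0"}}

```text
time: 44.2
tool_pos: [0.4864, -0.2745, -0.0049]
ee_rot: [0.637, 0.771, -0.0, -0.001]
ft_force: [0.6, -0.2, -0.7]
width: 0.0099
grip_force: 59.5
```

```bash
python3 go.py .4873 -.2751 -.0079 100.8
```

```text
t 44.2 p [ 0.4864 -0.2745 -0.0049] x [-0.188  0.982  0.001] y [ 0.982  0.188 -0.001] z [-0.001  0.    -1.   ] w 0.009864660783878461 F [ 0.6 -0.2 -0.7]
tool shift [-0.0007  0.0008  0.003 ] tool x angle 100.81 q7 1.17
rz 0.0002
```

{"name": "apply_moves", "arguments": {"targets": "0 -0.0003 0.0006 0.001 0 0 0; 0 0 0 0.001 0 0 0; 0 0 0 0.0006 0 0 0; 0 0 0 0 0 0 0"}}

```text
time: 44.53
tool_pos: [0.4876, -0.275, -0.007]
ee_rot: [0.637, 0.771, 0.0, 0.0]
ft_force: [-0.1, -0.8, -0.2]
width: 0.0098
grip_force: 59.5
```

{"name": "apply_moves", "arguments": {"targets": "0 0 0 0.0006 0 0 0; 0 0 0 0.0004 0 0 0; 0 0 0 0 0 0 0"}}

```text
time: 44.78
tool_pos: [0.4876, -0.275, -0.0079]
ee_rot: [0.637, 0.771, 0.0, 0.0]
ft_force: [0.4, -0.3, 1.7]
width: 0.01
grip_force: 59.6
```

{"name": "apply_moves", "arguments": {"targets": "0.028 0 0 0 0 0 0; 0.028 0 0 0 0 0 0; 0.028 0 0 -0.004 0 0 0; 0.028 0 0 -0.02 0 0 0; 0.028 0 0 -0.03 0 0 0"}}

```text
time: 45.2
tool_pos: [0.485, -0.2734, 0.0443]
ee_rot: [0.637, 0.771, -0.001, -0.003]
ft_force: [-0.3, 0.2, 0.6]
width: 0.0278
grip_force: 0.0
```

{"name": "apply_moves", "arguments": {"targets": "0.028 0 0 -0.035 0 0 0.06; 0.03 0 0 -0.03 0 0 0.12; 0.03 0 0 0 0 0 0.057; 0.03 0 0 0 0 0 0; 0.03 0 0 0 0 0 0"}}

```text
time: 45.62
tool_pos: [0.4874, -0.2745, 0.111]
ee_rot: [0.723, 0.691, 0.0, -0.0]
ft_force: [-0.4, 0.9, -0.2]
width: 0.0301
grip_force: 0.0
```

```bash
python3 go.py .4905 -.0545 .10 87.2
```

```text
t 45.6167 p [ 0.4874 -0.2745  0.111 ] x [0.046 0.999 0.   ] y [ 0.999 -0.046 -0.   ] z [-0.  0. -1.] w 0.030057228151566653 F [-0.4  0.9 -0.2]
tool shift [ 0.2199 -0.007   0.0111] tool x angle 87.35 q7 0.85
rz 0.0026
```

{"name": "apply_moves", "arguments": {"targets": "0.03 0.02 -0.0006 0 0 0 0; 0.03 0.037 -0.0012 0 0 0 0; 0.03 0.037 -0.0012 0 0 0 0; 0.03 0.037 -0.0012 0 0 0 0; 0.03 0.037 -0.0012 0 0 0 0"}}

```text
time: 46.03
tool_pos: [0.4885, -0.1051, 0.1096]
ee_rot: [0.724, 0.69, -0.001, -0.001]
ft_force: [0.3, 0.6, 0.3]
width: 0.0303
grip_force: 0.0
```

{"name": "apply_moves", "arguments": {"targets": "0.03 0.033 -0.001 0.005 0 0 0; 0.03 0.0189 -0.0006 0.02 0 0 0; 0.03 0 0 0.03 0 0 0; 0.03 0 0 0.03 0 0 0; 0.03 0 0 0.015 0 0 0"}}

```text
time: 46.45
tool_pos: [0.4872, -0.0532, 0.0068]
ee_rot: [0.723, 0.691, -0.003, -0.003]
ft_force: [0.4, -0.1, 0.6]
width: 0.03
grip_force: 0.0
```

{"name": "apply_moves", "arguments": {"targets": "0.03 0 0 0 0 0 0; 0.03 0 0 0 0 0 0; 0.03 0 0 0 0 0 0; 0.03 0 0 0 0 0 0"}}

```text
time: 46.78
tool_pos: [0.4921, -0.0554, 0.012]
ee_rot: [0.724, 0.69, 0.001, 0.001]
ft_force: [-0.5, 0.3, 0.4]
width: 0.0299
grip_force: 0.0
```

```bash
python3 go.py .4905 -.0545 -.020 87.2
```

```text
t 46.7833 p [ 0.4921 -0.0554  0.012 ] x [0.048 0.999 0.   ] y [ 0.999 -0.048  0.002] z [ 0.002  0.    -1.   ] w 0.029924231369764607 F [-0.5  0.3  0.4]
tool shift [ 0.0008 -0.0017  0.032 ] tool x angle 87.22 q7 0.56
rz 0.0004
```

{"name": "apply_moves", "arguments": {"targets": "0.03 0 -0.0008 0.012 0 0 0; 0.03 0 0 0.012 0 0 0; 0.03 0 0 0.006 0 0 0; 0.03 0 0 0.001 0 0 0; 0.03 0 0 0 0 0 0"}}

```text
time: 47.2
tool_pos: [0.4906, -0.055, -0.0196]
ee_rot: [0.724, 0.69, 0.0, 0.0]
ft_force: [0.6, -0.0, 0.7]
width: 0.0297
grip_force: 0.0
```

{"name": "apply_moves", "arguments": {"targets": "0.03 0 0 0 0 0 0; 0 0 0 0 0 0 0; 0 0 0 0 0 0 0; 0 0 0 0 0 0 0; 0 0 0 0 0 0 0"}}

```text
time: 47.62
tool_pos: [0.491, -0.055, -0.0192]
ee_rot: [0.724, 0.69, 0.001, 0.0]
ft_force: [0.3, -0.6, 7.1]
width: 0.0096
grip_force: 59.3
```

{"name": "apply_moves", "arguments": {"targets": "0 0 0 -0.003 0 0 0; 0 0 0 -0.015 0 0 0; 0 0 0 -0.03 0 0 0; 0 0 0 -0.035 0 0 0; 0 0 0 -0.03 0 0 -0.06"}}

```text
time: 48.03
tool_pos: [0.4897, -0.0553, 0.094]
ee_rot: [0.703, 0.711, -0.001, -0.0]
ft_force: [0.1, 2.0, 0.2]
width: 0.01
grip_force: 58.7
```

{"name": "apply_moves", "arguments": {"targets": "0 0 0 -0.015 0 0 -0.12; 0 0 0 0 0 0 -0.058; 0 0 0 0 0 0 0; 0 0 0 0 0 0 0"}}

```text
time: 48.37
tool_pos: [0.4899, -0.0545, 0.1079]
ee_rot: [0.637, 0.77, 0.0, -0.0]
ft_force: [0.6, 0.5, 0.1]
width: 0.0096
grip_force: 58.7
```

```bash
python3 go.py .5463 -.2639 .10 100.8
```

```text
t 48.3667 p [ 0.4899 -0.0545  0.1079] x [-0.187  0.982  0.001] y [ 0.982  0.187 -0.   ] z [-0.     0.001 -1.   ] w 0.009601774744940493 F [0.6 0.5 0.1]
tool shift [-0.2162  0.0162  0.0076] tool x angle 100.79 q7 0.6
rz -0.0002
```

{"name": "apply_moves", "arguments": {"targets": "0 -0.02 0.0015 0 0 0 0; 0 -0.036 0.0027 0 0 0 0; 0 -0.036 0.0027 0 0 0 0; 0 -0.036 0.0027 0 0 0 0; 0 -0.036 0.0027 0 0 0 0"}}

```text
time: 48.78
tool_pos: [0.5326, -0.2144, 0.1063]
ee_rot: [0.637, 0.771, -0.001, -0.001]
ft_force: [0.4, 0.7, -0.3]
width: 0.0096
grip_force: 58.7
```

{"name": "apply_moves", "arguments": {"targets": "0 -0.032 0.0024 0 0 0 0; 0 -0.0202 0.0015 0.01 0 0 0; 0 0 0 0.025 0 0 0; 0 0 0 0.025 0 0 0; 0 0 0 0.02 0 0 0"}}

```text
time: 49.2
tool_pos: [0.5451, -0.2643, 0.0248]
ee_rot: [0.638, 0.77, -0.001, -0.002]
ft_force: [-0.7, 0.9, -0.2]
width: 0.0098
grip_force: 58.7
```

{"name": "apply_moves", "arguments": {"targets": "0 0 0 0.01 0 0 0; 0 0 0 0 0 0 0; 0 0 0 0 0 0 0; 0 0 0 0 0 0 0; 0 0 0 0 0 0 0"}}

```text
time: 49.62
tool_pos: [0.5482, -0.2648, 0.0195]
ee_rot: [0.637, 0.771, 0.0, 0.001]
ft_force: [0.2, -0.6, -0.9]
width: 0.0098
grip_force: 58.7
```

```bash
python3 go.py .5463 -.2639 -.0072 100.8
```

```text
t 49.6167 p [ 0.5482 -0.2648  0.0195] x [-0.189  0.982 -0.002] y [0.982 0.189 0.002] z [ 0.002 -0.001 -1.   ] w 0.009786753485630026 F [ 0.2 -0.6 -0.9]
tool shift [ 0.0013 -0.0017  0.0267] tool x angle 100.87 q7 1.09
rz 0.0011
```

Same offsets as with the white stick.

{"name": "apply_moves", "arguments": {"targets": "0 0.0007 -0.0004 0.01 0 0 0.001; 0 0 0 0.008 0 0 0; 0 0 0 0.004 0 0 0; 0 0 0 0.001 0 0 0; 0 0 0 0 0 0 0"}}

```text
time: 50.03
tool_pos: [0.5459, -0.2632, -0.0058]
ee_rot: [0.637, 0.771, -0.0, -0.001]
ft_force: [-1.0, -0.1, 0.7]
width: 0.0095
grip_force: 58.7
```

{"name": "apply_moves", "arguments": {"targets": "0 0 0 0.0012 0 0 0; 0 0 0 0.0008 0 0 0; 0 0 0 0 0 0 0; 0 0 0 0 0 0 0"}}

```text
time: 50.37
tool_pos: [0.5466, -0.2637, -0.0069]
ee_rot: [0.637, 0.771, 0.0, 0.0]
ft_force: [-0.2, -0.5, -0.5]
width: 0.0099
grip_force: 58.7
```

```bash
python3 go.py .5463 -.2639 -.0072 100.8
```

```text
t 50.3667 p [ 0.5466 -0.2637 -0.0069] x [-0.188  0.982 -0.   ] y [0.982 0.188 0.   ] z [ 0. -0. -1.] w 0.009924063026427858 F [-0.2 -0.5 -0.5]
tool shift [-0.0002 -0.0004  0.0003] tool x angle 100.82 q7 1.11
rz 0.0003
```

{"name": "apply_moves", "arguments": {"targets": "0 0 0 0.0005 0 0 0; 0 0 0 0 0 0 0; 0.028 0 0 0 0 0 0; 0.028 0 0 0 0 0 0; 0.028 0 0 -0.004 0 0 0"}}

```text
time: 50.78
tool_pos: [0.5458, -0.2631, -0.0042]
ee_rot: [0.637, 0.771, -0.0, -0.001]
ft_force: [0.1, 0.3, 0.1]
width: 0.0281
grip_force: 0.0
```

{"name": "apply_moves", "arguments": {"targets": "0.028 0 0 -0.02 0 0 0; 0.028 0 0 -0.03 0 0 0; 0.028 0 0 -0.035 0 0 0; 0.05 0 0 -0.04 0 0 -0.05; 0.075 0 0 -0.02 0 0 -0.12"}}

```text
time: 51.2
tool_pos: [0.5483, -0.2654, 0.146]
ee_rot: [0.568, 0.823, 0.0, 0.003]
ft_force: [0.1, 0.1, -0.2]
width: 0.0512
grip_force: 0.0
```

{"name": "apply_moves", "arguments": {"targets": "0.075 0 0 0 0 0 -0.12; 0.075 0 0 0 0 0 -0.12; 0.075 0 0 0 0 0 -0.12; 0.075 0 0 0 0 0 -0.12; 0.075 0 0 0 0 0 -0.12"}}

```text
time: 51.62
tool_pos: [0.5463, -0.2636, 0.1418]
ee_rot: [0.299, 0.954, 0.0, 0.0]
ft_force: [-0.3, 0.7, 0.2]
width: 0.0754
grip_force: 0.0
```

{"name": "apply_moves", "arguments": {"targets": "0.075 0 0 0 0 0 -0.12; 0.075 0 0 0 0 0 -0.12; 0.075 0 0 0 0 0 -0.12; 0.075 0 0 0 0 0 -0.12; 0.075 0 0 0 0 0 -0.083"}}

```text
time: 52.03
tool_pos: [0.5462, -0.2638, 0.1417]
ee_rot: [0.022, 1.0, -0.0, 0.0]
ft_force: [-0.7, 0.0, 0.4]
width: 0.0745
grip_force: 0.0
```

{"name": "apply_moves", "arguments": {"targets": "0.075 0 0.03 0 0 0 0; 0.075 0 0.02 0 0 0 0; 0.075 0 0 0 0 0 0; 0.075 0 0 0 0 0 0; 0.075 0 0 0 0 0 0"}}

```text
time: 52.45
tool_pos: [0.5487, -0.2144, 0.1417]
ee_rot: [0.025, 1.0, -0.0, 0.0]
ft_force: [-0.9, 0.9, -0.8]
width: 0.0747
grip_force: 0.0
```

```bash
python3 go.py .5278 -.1337 -.0245 177.2; python3 - <<'E'
from m1 import *
g=grab('wrist');C=cloud(g);z=C[...,2];save(g,'m7.png')
hsv=cv2.cvtColor(g["im"],cv2.COLOR_RGB2HSV);H,S,V=[hsv[...,i] for i in range(3)]
ok=(g["z"]>0)&(C[...,0]>.4)&(C[...,0]<.64)&(C[...,1]<.2)
for nm,m in(("steel",(S<70)&(abs(z-.025)<.004)&(abs(C[...,1]+.133)<.05)),("board",(H>8)&(H<30)&(S>50)&(z>.008)&(z<.024)),("red",((H<6)|(H>174))&(S>150)&(abs(z-.027)<.006)&(C[...,1]<-.18)),("white",(S<60)&(V>150)&(abs(z-.027)<.005)&(C[...,1]<-.2))):
    m=m&ok; m=big(m)&m
    if m.sum()>20: print(nm,rect(C[m]),"z",np.median(C[m][:,2]).round(4))
E
```

```text
t 52.45 p [ 0.5487 -0.2144  0.1417] x [-0.999  0.049 -0.   ] y [ 0.049  0.999 -0.001] z [ 0.    -0.001 -1.   ] w 0.07474297083422461 F [-0.9  0.9 -0.8]
tool shift [0.0249 0.0797 0.1661] tool x angle 177.18 q7 2.07
rz -0.0003
steel (array([ 527.8, -133.9]), 88.7, 50.2, -2.9) z 0.0248
board (array([ 518.5, -269.5]), 160.5, 111.9, 11.1) z 0.0148
red (array([ 546.4, -262.2]), 78.7, 11.2, -79.0) z 0.0268
white (array([ 520.3, -439.9]), 239.4, 4.1, 0.2) z 0.0266
```

View pics/m7.png

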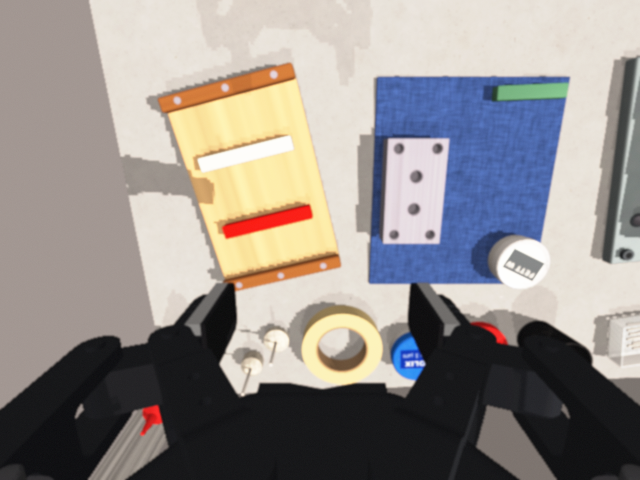

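{"name": "apply_moves", "arguments": {"targets": "0.075 0.01 0.03 0.005 0 0 0; 0.075 0.0105 0.034 0.015 0 0 0; 0.075 0.0044 0.0157 0.03 0 0 0; 0.075 0 0 0.035 0 0 0; 0.075 0 0 0.03 0 0 0"}}

```text
time: 52.92
tool_pos: [0.528, -0.132, 0.0254]
ee_rot: [0.024, 1.0, 0.0, 0.0]
ft_force: [0.4, 0.2, 0.3]
width: 0.0747
grip_force: 0.0
```

{"name": "apply_moves", "arguments": {"targets": "0.075 0 0 0.015 0 0 0; 0.075 0 0 0 0 0 0; 0.075 0 0 0 0 0 0; 0.075 0 0 0 0 0 0; 0.075 0 0 0 0 0 0"}}

```text
time: 53.33
tool_pos: [0.5297, -0.1341, 0.0133]
ee_rot: [0.025, 1.0, -0.0, 0.002]
ft_force: [0.4, -0.1, 1.4]
width: 0.0749
grip_force: 0.0
```

```bash
python3 go.py .5278 -.1338 -.0250 177.2
```

```text
t 53.3333 p [ 0.5297 -0.1341  0.0133] x [-0.999  0.05  -0.004] y [ 0.05   0.999 -0.001] z [ 0.004 -0.001 -1.   ] w 0.07489710528092967 F [ 0.4 -0.1  1.4]
tool shift [0.0021 0.0002 0.0383] tool x angle 177.12 q7 2.03
rz -0.0013
```

{"name": "apply_moves", "arguments": {"targets": "0.075 0.0005 0 0.014 0 0 0; 0.075 0 0 0.012 0 0 0; 0.075 0 0 0.006 0 0 0; 0.075 0 0 0.003 0 0 0; 0.075 0 0 0 0 0 0"}}

```text
time: 53.75
tool_pos: [0.5268, -0.1327, -0.0241]
ee_rot: [0.025, 1.0, 0.0, -0.001]
ft_force: [-0.3, 0.3, -0.6]
width: 0.0748
grip_force: 0.0
```

{"name": "apply_moves", "arguments": {"targets": "0.075 0 0 0 0 0 0; 0.075 0 0 0 0 0 0; 0.075 0 0 0 0 0 0"}}

```text
time: 54.0
tool_pos: [0.528, -0.1329, -0.023]
ee_rot: [0.025, 1.0, -0.0, 0.0]
ft_force: [0.0, 0.4, -0.2]
width: 0.0752
grip_force: 0.0
```

```bash
python3 go.py .5278 -.1338 -.0250 177.2
```

```text
t 54.0 p [ 0.528  -0.1329 -0.023 ] x [-0.999  0.049 -0.001] y [ 0.049  0.999 -0.   ] z [ 0.001 -0.    -1.   ] w 0.07517691769590257 F [ 0.   0.4 -0.2]
tool shift [ 0.0001 -0.0009  0.002 ] tool x angle 177.19 q7 2.07
rz -0.0002
```

{"name": "apply_moves", "arguments": {"targets": "0.075 0 -0.0008 0.0015 0 0 0; 0.035 0 0 0 0 0 0; 0.035 0 0 0 0 0 0; 0.035 0 0 0 0 0 0; 0.035 0 0 0 0 0 0"}}

```text
time: 54.42
tool_pos: [0.5279, -0.1341, -0.0246]
ee_rot: [0.025, 1.0, -0.0, 0.0]
ft_force: [-1.2, -0.8, 3.3]
width: 0.049
grip_force: 65.6
```

{"name": "apply_moves", "arguments": {"targets": "0.035 0 0 0 0 0 0; 0.035 0 0 -0.003 0 0 0; 0.035 0 0 -0.01 0 0 0; 0.035 0 0 -0.02 0 0 0; 0.035 0 0 -0.03 0 0 0"}}

```text
time: 54.83
tool_pos: [0.5232, -0.1322, 0.0357]
ee_rot: [0.024, 1.0, 0.0, -0.004]
ft_force: [-0.1, -0.3, -3.9]
width: 0.0489
grip_force: 64.6
```

{"name": "apply_moves", "arguments": {"targets": "0.035 0 0 -0.03 0 0 0; 0.035 0 0 -0.02 0 0 -0.05; 0.035 0 0 -0.01 0 0 -0.12; 0.035 0 0 0 0 0 -0.067; 0.035 0 0 0 0 0 0"}}

```text
time: 55.25
tool_pos: [0.5272, -0.1331, 0.0988]
ee_rot: [-0.094, 0.996, 0.0, 0.0]
ft_force: [0.1, -0.3, -4.2]
width: 0.0489
grip_force: 64.8
```

```bash
python3 go.py .5168 -.2695 .09 190.8
```

```text
t 55.25 p [ 0.5272 -0.1331  0.0988] x [-0.982 -0.188 -0.001] y [-0.188  0.982  0.001] z [ 0.001  0.001 -1.   ] w 0.04890659483489225 F [ 0.1 -0.3 -4.2]
tool shift [ 0.0359 -0.132   0.0087] tool x angle -169.16 q7 2.16
rz 0.0007
```

{"name": "apply_moves", "arguments": {"targets": "0.035 0.005 -0.016 0 0 0 0; 0.035 0.009 -0.033 0 0 0 0; 0.035 0.009 -0.033 0 0 0 0; 0.035 0.009 -0.033 0 0 0 0; 0.035 0.0039 -0.017 0.005 0 0 0"}}

```text
time: 55.67
tool_pos: [0.5146, -0.2757, 0.0933]
ee_rot: [-0.09, 0.996, -0.002, -0.0]
ft_force: [-0.3, -1.8, -3.5]
width: 0.0491
grip_force: 64.8
```

{"name": "apply_moves", "arguments": {"targets": "0.035 0 0 0.015 0 0 0; 0.035 0 0 0.025 0 0 0; 0.035 0 0 0.02 0 0 0; 0.035 0 0 0.01 0 0 0; 0.035 0 0 0 0 0 0"}}

```text
time: 56.08
tool_pos: [0.5132, -0.2677, 0.0193]
ee_rot: [-0.094, 0.996, 0.002, -0.004]
ft_force: [0.2, -0.2, -4.7]
width: 0.0486
grip_force: 64.6
```

{"name": "apply_moves", "arguments": {"targets": "0.035 0 0 0 0 0 0; 0.035 0 0 0 0 0 0; 0.035 0 0 0 0 0 0; 0.035 0 0 0 0 0 0"}}

```text
time: 56.42
tool_pos: [0.5181, -0.2705, 0.0244]
ee_rot: [-0.094, 0.996, -0.001, 0.001]
ft_force: [0.3, 0.1, -4.0]
width: 0.0489
grip_force: 64.7
```

```bash
python3 go.py .5168 -.2695 -.0006 190.8
```

```text
t 56.4167 p [ 0.5181 -0.2705  0.0244] x [-0.982 -0.187 -0.002] y [-0.187  0.982 -0.001] z [ 0.003 -0.001 -1.   ] w 0.04891048777781256 F [ 0.3  0.1 -4. ]
tool shift [0.0011 0.0012 0.025 ] tool x angle -169.23 q7 2.49
rz -0.0005
```

{"name": "apply_moves", "arguments": {"targets": "0.035 0 0 0.008 0 0 0; 0.035 0 0 0.007 0 0 0; 0.035 0 0 0.004 0 0 0; 0.035 0 0 0 0 0 0; 0.035 0 0 0 0 0 0"}}

```text
time: 56.83
tool_pos: [0.5161, -0.2696, 0.0032]
ee_rot: [-0.094, 0.996, 0.0, -0.001]
ft_force: [0.6, -0.2, -3.8]
width: 0.0484
grip_force: 64.7
```

{"name": "apply_moves", "arguments": {"targets": "0.035 0 0 0 0 0 0; 0.035 0 0 0 0 0 0"}}

```text
time: 57.0
tool_pos: [0.517, -0.2702, 0.0041]
ee_rot: [-0.094, 0.996, -0.0, 0.0]
ft_force: [-0.4, 0.9, -4.2]
width: 0.0484
grip_force: 64.7
```

```bash
python3 go.py .5168 -.2695 -.0006 190.8
```

```text
t 57.0 p [ 0.517  -0.2702  0.0041] x [-0.982 -0.187 -0.   ] y [-0.187  0.982 -0.   ] z [ 0. -0. -1.] w 0.04839326612778104 F [-0.4  0.9 -4.2]
tool shift [0.0001 0.0007 0.0047] tool x angle -169.23 q7 2.51
rz -0.0006
```

{"name": "apply_moves", "arguments": {"targets": "0.035 0 0.0006 0.0015 0 0 0; 0.035 0 0 0.0012 0 0 0; 0.035 0 0 0.0008 0 0 0; 0.035 0 0 0.0005 0 0 0; 0.035 0 0 0 0 0 0"}}

```text
time: 57.42
tool_pos: [0.5166, -0.2693, -0.0002]
ee_rot: [-0.094, 0.996, 0.0, -0.0]
ft_force: [-0.1, 0.2, -4.4]
width: 0.0487
grip_force: 64.7
```

{"name": "apply_moves", "arguments": {"targets": "0.035 0 0 0.0006 0 0 0; 0.035 0 0 0 0 0 0; 0.035 0 0 0 0 0 0"}}

```text
time: 57.67
tool_pos: [0.5168, -0.2694, -0.0005]
ee_rot: [-0.094, 0.996, -0.0, 0.0]
ft_force: [-0.5, 0.2, -3.5]
width: 0.0486
grip_force: 64.7
```

{"name": "apply_moves", "arguments": {"targets": "0.035 0 0 0.0004 0 0 0; 0.035 0 0 0.0003 0 0 0; 0.035 0 0 0 0 0 0; 0.035 0 0 0 0 0 0"}}

```text
time: 58.0
tool_pos: [0.5169, -0.2694, -0.0006]
ee_rot: [-0.094, 0.996, 0.0, 0.0]
ft_force: [-3.1, 2.0, 6.2]
width: 0.0489
grip_force: 65.8
```

Resting on the sticks. Release, lift and check.

{"name": "apply_moves", "arguments": {"targets": "0.07 0 0 0 0 0 0; 0.07 0 0 0 0 0 0; 0.07 0 0 -0.003 0 0 0; 0.07 0 0 -0.015 0 0 0; 0.07 0 0 -0.03 0 0 0"}}

```text
time: 58.42
tool_pos: [0.5139, -0.2678, 0.0439]
ee_rot: [-0.094, 0.996, 0.001, -0.003]
ft_force: [0.0, 0.2, -0.2]
width: 0.07
grip_force: 0.0
```

{"name": "apply_moves", "arguments": {"targets": "0.07 0 0 -0.035 0 0 0; 0.07 0 0 -0.035 0 0 0; 0.07 0 0 -0.035 0 0 0; 0.07 0.01 0.03 -0.02 0 0 0; 0.07 0 0.03 0 0 0 0"}}

```text
time: 58.83
tool_pos: [0.4981, -0.2172, 0.1776]
ee_rot: [-0.09, 0.996, -0.003, 0.005]
ft_force: [0.6, 0.2, 0.2]
width: 0.0701
grip_force: 0.0
```

{"name": "apply_moves", "arguments": {"targets": "0.07 0 0.02 0 0 0 0; 0.07 0 0 0 0 0 0; 0.07 0 0 0 0 0 0; 0.07 0 0 0 0 0 0; 0.07 0 0 0 0 0 0"}}

```text
time: 59.25
tool_pos: [0.492, -0.1943, 0.1718]
ee_rot: [-0.093, 0.996, -0.001, 0.0]
ft_force: [0.6, -0.2, 0.3]
width: 0.0696
grip_force: 0.0
```

```bash
python3 - <<'E'
from m1 import *
st(); g=grab('wrist');C=cloud(g);z=C[...,2];save(g,'m8.png')
hsv=cv2.cvtColor(g["im"],cv2.COLOR_RGB2HSV);H,S,V=[hsv[...,i] for i in range(3)]
ok=(g["z"]>0)&(C[...,0]>.4)&(C[...,0]<.64)&(C[...,1]<.2)&(C[...,1]>-.4)
for nm,m in(("steel",(abs(z-.049)<.006)&(abs(C[...,1]+.27)<.06)),("board",(H>8)&(H<30)&(S>50)&(z>.008)&(z<.03)),("bronze",(H>15)&(H<30)&(S>150)&(abs(z-.037)<.008)&(C[...,1]>0))):
    m=m&ok; m=big(m)&m
    if m.sum()>20:
        P=C[m]; A=np.c_[P[:,:2],np.ones(len(P))]; k=np.linalg.lstsq(A,P[:,2],rcond=None)[0]
        print(nm,rect(P),"z",np.median(P[:,2]).round(4),"slope",k[:2].round(4))
s=grab('side'); save(s,'s9.png')
E
```

```text
t 59.25 p [ 0.492  -0.1943  0.1718] x [-0.983 -0.185 -0.   ] y [-0.185  0.983 -0.001] z [ 0.    -0.001 -1.   ] w 0.06964736313986894 F [ 0.6 -0.2  0.3]
steel (array([ 517.3, -269.2]), 89.4, 49.7, 10.6) z 0.0488 slope [ 0.0016 -0.0053]
board (array([ 516.7, -270. ]), 174.2, 111.1, 10.8) z 0.0151 slope [-0.0079 -0.0005]
bronze (array([513.6,  99.8]), 136.2, 52.2, 3.4) z 0.0367 slope [-0.001   0.0191]
```

View pics/m8.png

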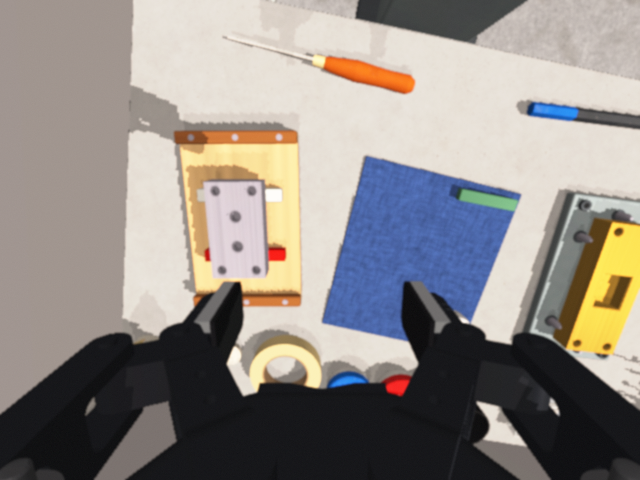

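View pics/s9.png

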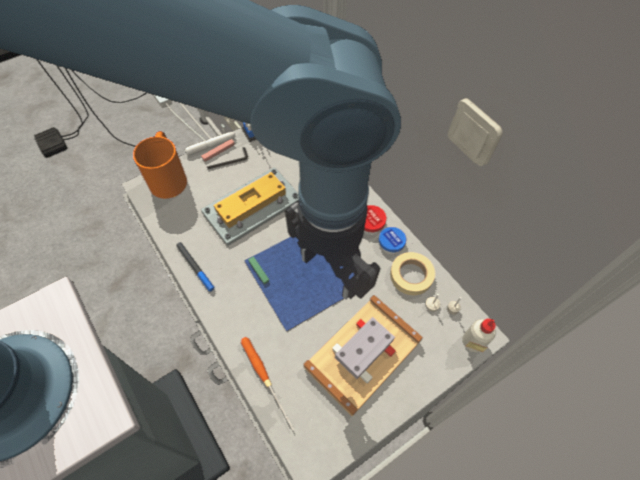

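The wrist view shows the steel insert level on both sticks, with its centre at about pixel (237,228). The bronze insert sits between the pins at about (610,290). The tin, cup and tape were not moved. Handing in.

```bash
python3 -c "
from cell import ctrl
print(ctrl.close_job())"
```

```text
the job is handed in; nothing more can be done
None
```

The job is handed in at about 59 s of the 144 s allowed: the bronze insert is seated in the fixture, and the steel insert rests level and centred on the two sticks across the board. On the first try I gripped the steel too low and the fingertips pressed the mat at 34 N, so I set it back on the sticks above the bronze and re-gripped it before laying it on the mat.

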